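# Pry up the rearing tank and block it

## Robot

A 6-joint arm with a two-finger parallel gripper is mounted at the origin on the work surface. World frame = base frame: x ahead of the robot, y to its left, z up, the work surface at z = 0. Lengths are in m, angles in rad, forces in N, time in s.
With the tool pointing down it reaches from about 0.3 to 0.875 m from the base axis. Payload 6.4 kg.
Tool frame: the origin (TCP) lies between the finger pads; the fingertips stand tip_extent ahead of it and the grasp point (between the pads) lies 5 mm behind it (tip_extent is the distance from the TCP to the fingertips, in m); z points along the fingers, y is the direction in which the jaws open and shut (so a half turn about z gives the same grasp; the last joint's range is limited). The gripper opens to 85 mm and grips with 20 to 120 N. Pads are 22 mm wide; open, the fingers measure 114 mm over their backs; the gripper's body (76 mm by 85 mm) begins 54 mm behind the grasp point. The pads swing forward as they close: fully open they stand 13 mm farther back than shut.
Start: joints at [-1.358, 0.181, 1.607, -0, 1.354, -0.206], TCP at [0.234, -0.525, 0.245] pointing down, gripper open.
Joint ranges: [-2.99, 2.99], [-0.89, 2.07], [0.3, 2.58], [-1.14, 4.28], [0, 2.63], [-3.12, 3.12]. Speed limits (rad/s): [2.57, 2.57, 3.01, 3.14, 3.14, 3.14].

## Interface

Orientations are given as a unit quaternion [w, x, y, z].
In Python, from bench import * gives the robot as it stands.
- The arm moves only by the shell command python3 -m jog 'ROWS'. ROWS is JSON, a list of rows, each a list of 3 entries, a list of its own where there are three numbers: the shift along the tool's x, y, z in mm, then the turn, a rotation vector about the tool's x, y, z in rad, then the opening, from 0 (shut) to 1 (fully open). A call has 1 to 20 rows; each row is the pose to reach, as a shift and turn from the pose measured when the call began, along the tool's axes at that moment; what a row does not reach only later rows make up. A row lasts 1/12 s, in which the tool goes at most 41.7 mm and 7.16 degrees, less where a joint would pass 70% of its speed; a pose out of reach is approached as far as the arm can. A call with a gripper value outside its range is refused whole. The fingers move at their own pace and stop on an object; the grip force is fixed at half the most. Time passes only in rows, so rows that repeat a pose let the fingers close. It gives the time, the measured TCP pose, the force and the opening at its end, in the units of the state.
- get_obs(): the state, without advancing time (a new reading comes with each control period).
- camera(name): name is "scene" or "top" or "wrist"; returns (picture, depth): 420x560x3 uint8, red, green, blue; 420x560 float32, m along the optical axis (not along the pixel's ray), 0 where there is no reading.
- get_calibration(name): a dict with "fx", "fy", "cx", "cy" (pixels), "world_from_camera" (4x4, takes a point from camera to world coordinates). Camera axes: x right, y down, z forward; pixel columns grow to the right and rows downward; lengths in m; the calibration is good to about 2 mm. A picture is of the moment at which its call begins: read the wrist's pose just before it. get_calibration takes no time and is no camera call; for the wrist camera it gives the pose at the moment of the call.
- hand_in(): hands the job in, once; it reports no verdict.
The state is a dict: "time_s": time; "q": joint angles; "dq": joint speeds; "joint_efforts": joint torques, N m; "eef_pos": TCP position; "eef_rot": TCP orientation; "wrist_force": force on the tool from outside, world axes, zero at the start; "torque": the same for the moment, N m; "opening": opening from 0.0 (shut) to 1.0 (fully open).
Only numpy, scipy, OpenCV 4.12 (cv2) and the standard library are available. Lean on these libraries where they do the work, as an engineer would, in place of code of your own. Each camera call takes 0.05 s, during which the arm holds its last target.

## Task

Lever up the front edge of the black tank's board with the pry bar over its fulcrum block and leave the bar caught under the hook. Slide the thick wooden packer lengthwise in under the raised edge, to the right of the fulcrum, until it butts firmly, but not hard, against the stop rail. Then free the bar from the hook and ease it up so that the tank comes down gently onto the packer, let go, never pushing on the tank with the robot itself and leaving everything else where it is.

Things in the scene. Friction and masses are not known exactly. Their poses are not given: they have to be found in the camera images.
- stand: Fixed stand of the tank. Origin on the bench plane, straight below the middle of the board's front edge. Frame: +x horizontally in under the tank, z up, +y to the left when looking in under the tank. 'Left' and 'right' below mean +y and -y of this frame.
- tank (a joint): Tilt in rad of the black lidded tank with the grey board under it, 0 = level (start), growing as the front edge rises. Hinge along y at x = 270 mm, 34 mm up, in the stand's frame. 4 to 6 kg: the front edge bears 20 to 30 N. About 0.034 when resting on the packer, about 0.05 with the bar caught under the hook. It falls freely; coming down faster than 0.3 rad/s is a drop.
- tank_edge (a point): Middle of the lower front edge of the tank's board. The board is 270 mm deep (stand x = 0 to 270), 260 wide, 18 thick, its underside 34 mm above the bench when level; the tank on it starts 47 mm behind the front edge (its lid 37 mm) and stands about 200 mm high.
- stop: Fixed steel stop rail on the bench under the board, 240 mm wide, 20 deep, 34 high. Origin on the bench at the middle of its front face, 35 mm behind the board's front edge; same axes as the stand. It is rigid, and must not be pushed with more than 25 N.
- fulcrum: Fixed wooden block with a steel rod (radius 8 mm) along y as its ridge, rod axis 27 mm and ridge 35 mm above the bench, 60 mm wide. Origin on the bench below the ridge's middle, 45 mm in front of the board's edge and 50 mm left of its middle; axes as the stand. Two pins on the ridge, 31 mm apart and 53 mm high, keep the bar from slipping sideways.
- bar: Loose steel pry bar, 0.35 kg, on the ridge between the pins, toe already under the board. Origin on its flat underside where it crosses the ridge, +x towards the toe (tip at x = 66 mm), +z out of its upper face. 18 mm wide, 10 thick (7 from x = 20 mm to the tip). At the start its grip is up in the air (about 0.185 rad) and swung 0.26 to 0.34 rad to the right. Pushing the grip down takes 6 to 12 N.
- bar_grip (a point): Centre of the bar's black rubber grip (bar frame -225, 0, 11 mm), which is 22 x 22 mm and runs from x = -260 to -190 mm, underside flush with the bar's.
- hook: Fixed hook: 10 mm round steel rod that stands 30 mm left of the origin and is bent over to the right at the top; its free end reaches 9 mm right of the origin, its underside is 37 mm above the bench. Origin on the bench, 95 mm in front of the fulcrum's and in line with it; axes as the stand.
- hook_lip (a point): Underside of the hook above its origin, 37 mm up. To catch the bar: push the grip down until the bar's top is below this (bar tilted about 0.11 rad grip-down), swing the grip left until the bar lies straight along the stand's x under the hook, let it rise against the hook. To free it, do the reverse.
- packer: Thick packer: loose plain wooden block 120 x 30 x 42 mm (x, y, z), 0.11 kg. Origin centre of its underside, x along its length. Home: lengthwise under the board with its end against the stop rail, its origin then at x = -25 mm in the stand's frame, beside the fulcrum at about y = -60 mm (free room is y = -115 to -15).
- thin_packer: Bystander: block of the same length and width, only 22 mm high, too thin. Origin centre of its underside. Which of the two lies farther out changes.
- jar: Bystander: closed jar, 64 mm across, 90 high. Origin centre of its underside.
- clip: Bystander: green plastic clip, 78 mm long, 12 high. Origin centre of its underside.
Mind the look-alikes: they are no part of the job. Leave any green or orange look-alike of the packer alone. Leave any yellow look-alike of the hook alone.

How it is judged:
On the way, in this order (a step that is already met when the one before it is completed fails the run):
1. the tank is pried up with the bar, which is left caught under the hook (tilt above 0.042 rad, the bar bearing against board and hook, fingers off the bar) (value of joint tank above 0.042 rad and contact force between bar and stand above 5 N and contact force between bar and hook above 2 N and contact force between the fingers and bar below 0.5 N), for 0.2 s.
2. the thick packer lies lengthwise under the raised edge and is pressed against the stop rail with more than 3 N (x of packer in the frame of stand between -0.029 and -0.02 m and y of packer in the frame of stand between -0.115 and 0.02 m and angle between the x axis of packer and the x axis of stand, either way round below 0.12 rad and value of joint tank above 0.042 rad and contact force between packer and stop above 3 N), for 0.1 s.
At the end, for the whole second after the job is handed in: The tank rests on the thick packer (tilt 0.027 to 0.042 rad, over 8 N on it); the packer lies lengthwise (within 0.12 rad), its end within 4 mm of the stop rail, right of the fulcrum; the bar no longer bears on the hook; all at rest (x of packer in the frame of stand between -0.029 and -0.02 m and y of packer in the frame of stand between -0.115 and 0.02 m and angle between the x axis of packer and the x axis of stand, either way round below 0.12 rad and value of joint tank between 0.027 and 0.042 rad and contact force between packer and stand above 8 N and contact force between bar and hook below 1 N and velocity of joint tank between -0.02 and 0.02 rad/s and linear speed of packer below 0.01 m/s and linear speed of bar below 0.03 m/s); the robot touches nothing.
It fails at once if the tank is dropped: it comes down faster than 0.3 rad/s (velocity of joint tank below -0.3 rad/s).
It fails at once if the packer is rammed against the stop rail with more than 25 N (contact force between packer and stop above 25 N).
It fails at once if the robot itself pushes on the tank, board or stand with more than 4 N (contact force between any of the arm, the fingers and stand above 4 N).
It fails at once if the thin packer, jar or clip is moved by more than 25 mm (distance of any of thin_packer, jar, clip from where it was at the start of the episode above 0.025 m).
It also fails if it takes over 72 s, if anything falls off the work surface, if the arm or the gripper's body presses on something with over 40 N, if the wrist force passes 120 N, or if a joint passes its speed limit or range.

## Working session

There is one attempt and no reset: what is moved stays moved. The work goes in short steps, Python scripts to look and compute and a shell command to move; the robot and the scene stay as the last step left them, time stands still between calls to the robot, and variables do not carry over. Pictures are saved under pics/ and viewed, and the job is handed in when it is done.

```bash
ls; mkdir -p pics; python3 - <<'E'
from bench import *
import cv2,numpy as np
o=get_obs();print({k:(np.round(v,4).tolist()) for k,v in o.items()})
for n in ["scene","top","wrist"]:
    p,d=camera(n);cv2.imwrite(f"pics/{n}0.png",p[:,:,::-1]);np.savez(f"/tmp/{n}0.npz",p=p,d=d,T=np.array(get_calibration(n)["world_from_camera"]))
    c=get_calibration(n);print(n,c["fx"],c["cx"],c["cy"],np.round(c["world_from_camera"],3).tolist())
E
```

```text
pics
{'time_s': 0.0, 'q': [-1.3583, 0.1815, 1.608, -0.0, 1.3538, -0.2063], 'dq': [0.0006, 0.0004, 0.0001, -0.0002, -0.0027, 0.0], 'joint_efforts': [0.0001, -44.4873, -35.1334, -0.0002, 0.009, 0.0], 'eef_pos': [0.2337, -0.5248, 0.2444], 'eef_rot': [-0.0009, 0.9782, 0.2079, -0.0], 'wrist_force': [0.0863, -0.3837, -1.7498], 'torque': [0.0028, -0.0633, -0.0063], 'opening': 0.9982}
scene 436.6211208434795 277.2899175559618 206.50608903865822 [[0.605, 0.626, -0.492, 1.203], [0.796, -0.471, 0.38, -0.51], [0.006, -0.622, -0.783, 1.092], [0.0, 0.0, 0.0, 1.0]]
top 475.6874423457619 276.90554059805726 225.41299847394373 [[0.001, -0.981, 0.194, 0.335], [-1.0, -0.005, -0.024, -0.018], [0.025, -0.194, -0.981, 1.249], [0.0, 0.0, 0.0, 1.0]]
wrist 342.41874627500147 284.37350090929255 212.0278278128666 [[0.408, -0.863, -0.299, 0.311], [-0.913, -0.386, -0.132, -0.49], [-0.001, 0.327, -0.945, 0.372], [0.0, 0.0, 0.0, 1.0]]
```

View pics/scene0.png

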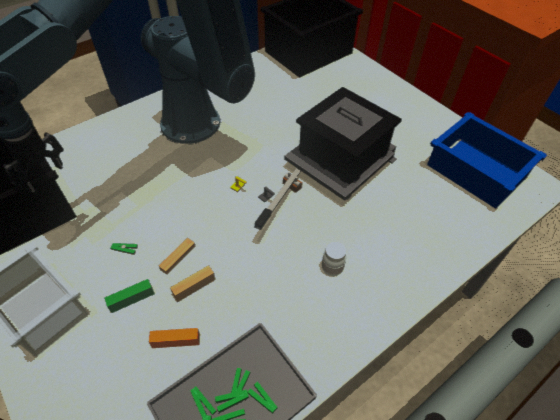

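View pics/top0.png

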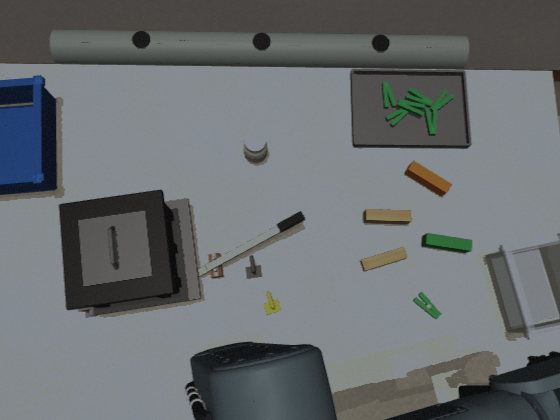

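View pics/wrist0.png

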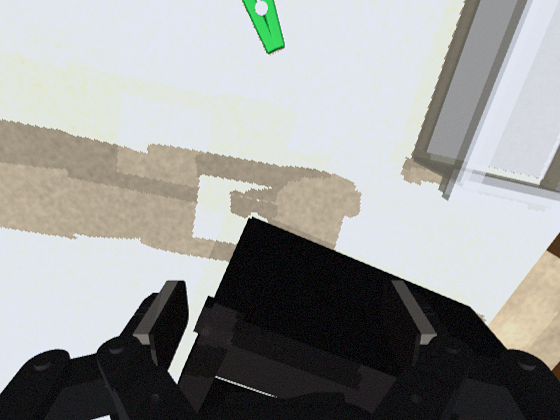

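The top view shows the tank with its board's front edge near u≈195, the fulcrum at (215,265), the steel hook at (254,268) and a yellow look-alike at (272,303). The bar's grip is at (290,222). There are two wooden blocks, at (388,216) and (384,258), plus a green one and an orange one. I'll measure heights from depth next.

```bash
cat > h.py <<'E'
from bench import *
import cv2,numpy as np
def cloud(n,d,T=None):
    c=get_calibration(n);T=np.array(c["world_from_camera"]) if T is None else T
    v,u=np.mgrid[0:420,0:560]
    P=np.stack([(u-c["cx"])/c["fx"]*d,(v-c["cy"])/c["fy"]*d,d],-1)
    return P@T[:3,:3].T+T[:3,3]
def ray(n,u,v,z,T=None):
    c=get_calibration(n);T=np.array(c["world_from_camera"]) if T is None else T
    r=T[:3,:3]@np.array([(u-c["cx"])/c["fx"],(v-c["cy"])/c["fy"],1]);o=T[:3,3]
    return o+r*(z-o[2])/r[2]
def proj(n,p,T=None):
    c=get_calibration(n);T=np.array(c["world_from_camera"]) if T is None else T
    q=T[:3,:3].T@(np.array(p)-T[:3,3]);return np.array([c["cx"]+c["fx"]*q[0]/q[2],c["cy"]+c["fy"]*q[1]/q[2]])
E
python3 - <<'E'
from h import *
for n in ["top","scene"]:
    f=np.load(f"/tmp/{n}0.npz");p,d=f["p"],f["d"];P=cloud(n,d,f["T"])
    hsv=cv2.cvtColor(p,cv2.COLOR_RGB2HSV)
    m=((hsv[...,0]>8)&(hsv[...,0]<28)&(hsv[...,1]>70)&(hsv[...,2]>90)).astype(np.uint8)
    k,l,s,c=cv2.connectedComponentsWithStats(m)
    for i in range(1,k):
        if s[i,4]<150: continue
        q=P[(l==i)&(d>0)]
        if len(q)==0 or q[:,2].max()>0.2 or q[:,2].min()<-0.05: continue
        z=np.percentile(q[:,2],[10,50,90]); top=(l==i)&(abs(P[...,2]-z[2])<.008)
        r=cv2.minAreaRect(P[top][:,:2].astype(np.float32))
        print(n,np.round(c[i]),s[i,4],"z",np.round(z,3),"rgb",p[l==i].mean(0).round(),"rect",np.round(r[0],3),np.round(r[1],3),r[2])
f=np.load("/tmp/top0.npz");p=f["p"];cv2.imwrite("pics/c1.png",cv2.resize(p[150:310,180:480],None,fx=2.6,fy=2.6,interpolation=cv2.INTER_CUBIC)[:,:,::-1])
f=np.load("/tmp/scene0.npz");p=f["p"];cv2.imwrite("pics/c2.png",cv2.resize(p[80:280,220:410],None,fx=3,fy=3,interpolation=cv2.INTER_CUBIC)[:,:,::-1])
E
```

```text
top [429. 176.] 480 z [0.037 0.041 0.044] rgb [128.  88.  41.] rect [ 0.709 -0.454] [0.12  0.032] 55.91731262207031
top [388. 215.] 483 z [0.038 0.041 0.044] rgb [131. 116.  81.] rect [ 0.603 -0.339] [0.118 0.029] 88.46456146240234
top [384. 258.] 494 z [0.018 0.021 0.024] rgb [130. 115.  80.] rect [ 0.491 -0.328] [0.029 0.118] 16.947912216186523
scene [176. 254.] 384 z [0.019 0.022 0.025] rgb [166. 135.  77.] rect [ 0.494 -0.329] [0.032 0.12 ] 16.391407012939453
scene [191. 280.] 445 z [0.039 0.042 0.044] rgb [166. 135.  77.] rect [ 0.606 -0.339] [0.119 0.032] 89.4513931274414
scene [173. 335.] 616 z [0.038 0.042 0.044] rgb [165. 101.  30.] rect [ 0.711 -0.455] [0.12  0.032] 57.628936767578125
```

View pics/c1.png

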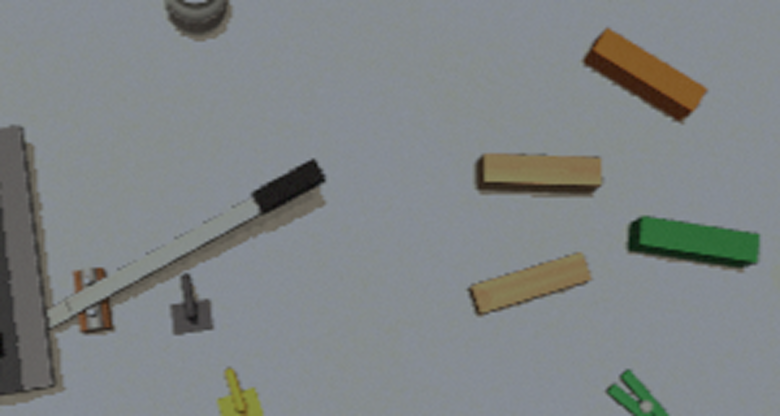

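View pics/c2.png

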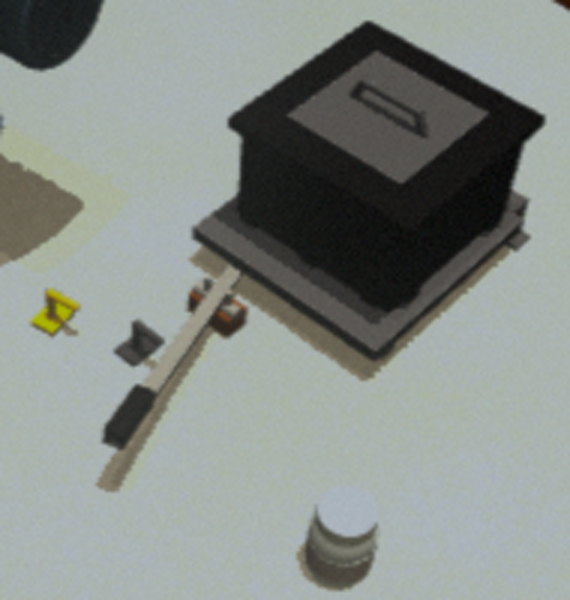

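There are four packer-shaped blocks in the top view: orange (429,176), green (447,243), wooden (384,258) at 22 mm high, and wooden (388,215) at 42 mm high. The thick packer is the plain wooden one at (388,215), because it is the right height and not coloured. The real hook is the grey one at (254,268), not the yellow one. Next I'll measure the board edge, bar and hook.

```bash
python3 - <<'E'
from h import *
D={}
for n in ["top","scene"]:
    f=np.load(f"/tmp/{n}0.npz");p,d=f["p"],f["d"];P=cloud(n,d,f["T"])
    # board top z~.052
    ok=d>0
    b=ok&(abs(P[...,2]-.052)<.005)&(P[...,1]>-0.1)&(P[...,1]<.5)&(P[...,0]>.3)&(P[...,0]<.9)
    k,l,s,c=cv2.connectedComponentsWithStats(b.astype(np.uint8))
    i=1+s[1:,4].argmax();q=P[l==i]
    print(n,"board",s[i,4],q.min(0).round(3),q.max(0).round(3),np.round(cv2.minAreaRect(q[:,:2].astype(np.float32))[0],4),cv2.minAreaRect(q[:,:2].astype(np.float32))[1:])
    # front edge: for x bins, min y
    xs=np.arange(q[:,0].min()+.015,q[:,0].max()-.015,.008)
    e=np.array([[x,np.percentile(q[abs(q[:,0]-x)<.004][:,1],2)] for x in xs if (abs(q[:,0]-x)<.004).sum()>3])
    A=np.polyfit(e[:,0],e[:,1],1);r=e[:,1]-np.polyval(A,e[:,0]);kk=abs(r)<.004;A=np.polyfit(e[kk,0],e[kk,1],1);print(" edge y=",A,"resid",r.std())
    # packer
    for (x,y,z) in [(.604,-.339,.042)]:
        m=ok&(abs(P[...,0]-x)<.08)&(abs(P[...,1]-y)<.08)&(abs(P[...,2]-z)<.007);q=P[m];
        u,sv,vt=np.linalg.svd(q[:,:2]-q[:,:2].mean(0),full_matrices=False);print(" packer",q.mean(0).round(4),vt[0],np.ptp((q[:,:2]-q[:,:2].mean(0))@vt.T,axis=0))
    # bar
    hsv=cv2.cvtColor(p,cv2.COLOR_RGB2HSV)
    m=ok&(P[...,1]<.0)&(P[...,1]>-.26)&(P[...,0]>.38)&(P[...,0]<.66)&(P[...,2]>.02)&(P[...,2]<.15)
    k,l,s,c=cv2.connectedComponentsWithStats(m.astype(np.uint8))
    for i in range(1,k):
        if s[i,4]<12: continue
        q=P[l==i]
        print(" comp",np.round(c[i]),s[i],q.min(0).round(3),q.max(0).round(3),np.median(q,0).round(3))
    g=m&(hsv[...,2]<70)&(P[...,2]>.06);q=P[g];print(" grip",len(q),q.mean(0).round(4),q.min(0).round(3),q.max(0).round(3))
    hb=m&(P[...,2]>.03)&(P[...,0]>.4);
E
```

```text
top board 2474 [0.347 0.145 0.047] [0.643 0.443 0.057] [0.492 0.312] ((0.26067179441452026, 0.3002376854419708), 9.039314270019531)
 edge y= [0.14401392 0.0911385 ] resid 0.026111898178970538
 packer [ 0.6029 -0.3377  0.0408] [-0.03194853 -0.99948952] [0.11937616 0.03205925]
 comp [282. 226.] [258 211  47  33 455] [ 0.524 -0.115  0.059] [ 0.601 -0.     0.101] [ 0.564 -0.062  0.085]
 comp [269. 296.] [266 292   6   9  37] [ 0.382 -0.033  0.04 ] [ 0.402 -0.021  0.053] [ 0.392 -0.028  0.048]
 grip 276 [ 0.5735 -0.0799  0.0887] [ 0.532 -0.115  0.061] [ 0.599 -0.018  0.101]
scene board 1347 [0.377 0.145 0.047] [0.645 0.48  0.057] [0.4946 0.3126] ((0.2628556489944458, 0.3043816387653351), 8.792580604553223)
 edge y= [0.15998207 0.08211118] resid 0.001240433294253793
 packer [ 0.6073 -0.3399  0.0415] [-0.0295145  -0.99956435] [0.11958574 0.03497689]
 comp [242. 180.] [238 178   9   6  27] [ 0.38  -0.036  0.039] [ 0.408 -0.023  0.052] [ 0.394 -0.028  0.046]
 comp [266. 215.] [255 198  24  32 273] [ 0.526 -0.116  0.058] [ 0.603 -0.     0.103] [ 0.576 -0.071  0.087]
 grip 170 [ 0.5837 -0.0846  0.0902] [ 0.558 -0.114  0.074] [ 0.603 -0.047  0.103]
```

```bash
python3 - <<'E'
from h import *
th=[]
for n in ["top","scene"]:
    f=np.load(f"/tmp/{n}0.npz");p,d=f["p"],f["d"];P=cloud(n,d,f["T"]);ok=d>0
    b=ok&(abs(P[...,2]-.052)<.005)&(P[...,1]>.1)&(P[...,1]<.5)&(P[...,0]>.3)&(P[...,0]<.9)
    k,l,s,c=cv2.connectedComponentsWithStats(b.astype(np.uint8));i=1+s[1:,4].argmax();q=P[l==i]
    a=0.155
    for it in range(3):
        ex=np.array([-np.sin(a),np.cos(a)]);ey=np.array([-np.cos(a),-np.sin(a)])
        X=q[:,:2]@ex;Y=q[:,:2]@ey
        yb=np.arange(np.percentile(Y,2)+.012,np.percentile(Y,98)-.012,.006)
        e=np.array([[y,np.percentile(X[abs(Y-y)<.004],2)] for y in yb if (abs(Y-y)<.004).sum()>5])
        A=np.polyfit(e[:,0],e[:,1],1);r=e[:,1]-np.polyval(A,e[:,0]);g=abs(r-np.median(r))<.003;A=np.polyfit(e[g,0],e[g,1],1)
        a-=0 if it==2 else A[0]
        if it<2: print("slope",A[0])
    fr=X<np.polyval(A,Y)+.03
    print(n,"yaw",a,"edge X",A[1],"Y",np.percentile(Y[fr],[.5,99.5]),"width",np.ptp(np.percentile(Y[fr],[.5,99.5])), "z",np.median(q[:,2]))
    ym=np.percentile(Y[fr],[.5,99.5]).mean();O=ex*np.polyval(A,ym)+ey*ym
    print(" origin",O," fulcrum",O+ex*-.045+ey*.05," hook",O-.14*ex+.05*ey)
    R=np.stack([ex,ey])
    S=(P[...,:2]-O)@R.T
    # hook: points in stand frame near (-140,50) z>.02
    m=ok&(abs(S[...,0]+.14)<.03)&(abs(S[...,1]-.05)<.045)&(P[...,2]>.03)&(P[...,2]<.06)
    q=np.c_[S[m],P[m][:,2]];print(" hookpts stand",len(q),q.min(0).round(3),q.max(0).round(3),np.median(q,0).round(3))
    m=ok&(abs(S[...,0]+.045)<.03)&(abs(S[...,1]-.05)<.045)&(P[...,2]>.02)&(P[...,2]<.07)
    q=np.c_[S[m],P[m][:,2]];print(" fulc",len(q),q.min(0).round(3),q.max(0).round(3),np.median(q,0).round(3))
    # bar & grip
    m=ok&(S[...,0]<-.05)&(S[...,0]>-.33)&(S[...,1]<.06)&(S[...,1]>-.1)&(P[...,2]>.05)&(P[...,2]<.15)
    k,l,s,c=cv2.connectedComponentsWithStats(m.astype(np.uint8));i=1+s[1:,4].argmax();q=np.c_[S[l==i],P[l==i][:,2]]
    u,sv,vt=np.linalg.svd(q-q.mean(0),full_matrices=False);v=vt[0]*np.sign(vt[0][0]);print(" bar dir stand",v,"swing",np.arctan2(v[1],v[0]),"tilt",np.arcsin(-v[2]),"end",((q-q.mean(0))@v).min()*v+q.mean(0))
E
```

```text
slope 0.0023637547487189237
slope -0.0020149492654823833
top yaw 0.15465119451676346 edge X 0.08481973981270073 Y [-0.66246315 -0.40574911] width 0.25671404044297796 z 0.05080048525510206
 origin [0.51483252 0.16501371]  fulcrum [0.47236085 0.112849  ]  hook [0.48699422 0.01898279]
 hookpts stand 163 [-0.167  0.006  0.033] [-0.11   0.084  0.06 ] [-0.137  0.03   0.054]
 fulc 373 [-0.075  0.02   0.02 ] [-0.015  0.08   0.057] [-0.047  0.052  0.037]
 bar dir stand [ 0.92250679  0.31564474 -0.22214774] swing 0.32967323325181724 tilt 0.22401669911037822 end [-0.28403128 -0.03208903  0.09493259]
slope -0.0038514644468331943
slope 0.001258706459510958
scene yaw 0.15759275798732222 edge X 0.08108671262661933 Y [-0.66652408 -0.40821981] width 0.2583042731807243 z 0.05175718854754763
 origin [0.51793044 0.16477331]  fulcrum [0.4756124  0.11248389]  hook [0.49052182 0.01866114]
 hookpts stand 84 [-0.153  0.005  0.031] [-0.11   0.084  0.06 ] [-0.139  0.039  0.051]
 fulc 189 [-0.075  0.019  0.021] [-0.015  0.082  0.056] [-0.05   0.046  0.039]
 bar dir stand [ 0.92167615  0.32782503 -0.20747006] swing 0.34172910009511953 tilt 0.20898803851469602 end [-0.2851734  -0.03543393  0.09448389]
```

```bash
cat >> h.py <<'E'
a0=0.156;O=np.array([.5164,.1649])
EX=np.array([-np.sin(a0),np.cos(a0)]);EY=np.array([-np.cos(a0),-np.sin(a0)])
def s2w(x,y):return O+EX*x+EY*y
def w2s(p):p=np.asarray(p)[...,:2]-O;return np.stack([p@EX,p@EY],-1)
from scipy.spatial.transform import Rotation as Ro
def pose():
    o=get_obs();w,x,y,z=o["eef_rot"];return np.array(o["eef_pos"]),Ro.from_quat([x,y,z,w])
def goal(xyz,heading,tilt=0.0):
    """tool z down, tool x at heading (world rad); tilt leans tool z towards tool x. returns jog shift mm and rotvec"""
    p,R=pose()
    h=np.array([np.cos(heading),np.sin(heading),0]);z=np.array([0,0,-1.])
    zz=z*np.cos(tilt)+h*np.sin(tilt);xx=h*np.cos(tilt)-z*np.sin(tilt);yy=np.cross(zz,xx)
    G=Ro.from_matrix(np.stack([xx,yy,zz],1))
    print("shift",(R.inv().apply(np.array(xyz)-p)*1000).round(1),"turn",(R.inv()*G).as_rotvec().round(3))
def st():
    o=get_obs();p,R=pose();print("t",round(o["time_s"],2),"p",p.round(4),"stand",w2s(p).round(4),"x-heading",np.arctan2(*R.as_matrix()[1::-1,0]).round(3),"z",R.as_matrix()[:,2].round(3),"F",np.round(o["wrist_force"],1),"open",round(o["opening"],3))
E
python3 - <<'E'
from h import *
import bench;print([ (k,getattr(bench,k)) for k in dir(bench) if 'tip' in k.lower() or k.isupper()])
sw=.32
f=s2w(-.045,.05);g=w2s(f)+np.array([-np.cos(sw),-np.sin(sw)])*.22
gw=s2w(*g);print("fulc",f,"grip",gw,g)
st();goal([*gw,.25],np.pi/2+a0+sw)
E
```

```text
[('tip_extent', 0.014)]
fulc [0.47399873 0.11267805] grip [ 0.57480878 -0.08286564] [-0.25383179 -0.01920464]
t 0.15 p [ 0.2337 -0.5249  0.2446] stand [-0.6375  0.3864] x-heading 0.419 z [-0.     0.001 -1.   ] F [-0.4 -0.5 -0.3] open 1.002
shift [ 491.4 -265.2   -4.9] turn [-1.000e-03 -1.000e-03 -1.628e+00]
```

```bash
python3 -m jog '[[[120,-65,0],[0,0,-0.4],1],[[245,-132,-5],[0,0,-0.8],1],[[370,-200,-5],[0,0,-1.2],1],[[491,-265,-5],[0,0,-1.628],1],[[491,-265,-5],[0,0,-1.628],1],[[491,-265,-5],[0,0,-1.628],1],[[491,-265,-5],[0,0,-1.628],1],[[491,-265,-5],[0,0,-1.628],1],[[491,-265,-5],[0,0,-1.628],1],[[491,-265,-5],[0,0,-1.628],1],[[491,-265,-5],[0,0,-1.628],1],[[491,-265,-5],[0,0,-1.628],1],[[491,-265,-5],[0,0,-1.628],1],[[491,-265,-5],[0,0,-1.628],1],[[491,-265,-5],[0,0,-1.628],1],[[491,-265,-5],[0,0,-1.628],1]]'
python3 - <<'E'
from h import *
st();T=np.array(get_calibration("wrist")["world_from_camera"]);p,d=camera("wrist");cv2.imwrite("pics/w1.png",p[:,:,::-1]);np.savez("/tmp/w1.npz",p=p,d=d,T=T)
print(T.round(3))
f=s2w(-.045,.05);print(proj("wrist",[*f,.035],T),proj("wrist",[*s2w(-.14,.05),.037],T),[proj("wrist",[*s2w(0,y),.034],T) for y in(-.13,0,.13)])
E
```

```text
time_s: 1.48
eef_pos: [0.5745, -0.0822, 0.2495]
eef_rot: [-0.001, 0.52, 0.854, 0.0]
wrist_force: [-0.1, -0.9, -0.3]
opening: 1.001
t 1.48 p [ 0.5745 -0.0822  0.2495] stand [-0.2532 -0.019 ] x-heading 2.049 z [-0.001  0.001 -1.   ] F [-0.1 -0.9 -0.3] open 1.001
[[ 0.887  0.436  0.15   0.536]
 [ 0.461 -0.839 -0.289 -0.007]
 [-0.     0.326 -0.945  0.377]
 [ 0.     0.     0.     1.   ]]
[284.61929074 -80.42556747] [250.9969959   41.36251757] [array([506.53951034, -58.64983559]), array([ 362.30058946, -121.12677576]), array([ 203.08872717, -190.08923009])]
```

View pics/w1.png

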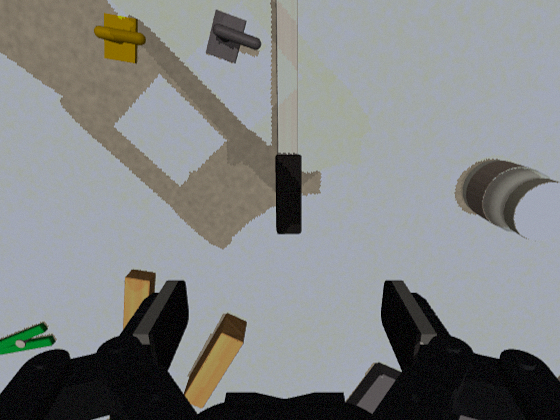

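The wrist view shows the bar vertical in the image with its grip at (288,193). The grey hook's free end is at (260,44), within 1–2 px of my prediction, and the yellow look-alike is at (122,38). Next I'll take the grip's position from this view.

```bash
python3 - <<'E'
from h import *
f=np.load("/tmp/w1.npz");p,d,T=f["p"],f["d"],f["T"];P=cloud("wrist",d,T)
m=np.zeros((420,560),bool);m[145:240,265:312]=1
m&=(p.max(2)<70)&(d>0)&(P[...,2]>.05)&(P[...,2]<.13)
q=P[m];S=w2s(q);print(len(q),q.mean(0),"z",np.percentile(q[:,2],[2,50,98]))
u,s,vt=np.linalg.svd(q-q.mean(0),full_matrices=False);v=vt[0]*np.sign(vt[0][1]);t=(q-q.mean(0))@v
print("dir",v,"heading",np.arctan2(v[1],v[0]),"swing",np.arctan2(v[1],v[0])-np.pi/2-a0,"tilt",np.arcsin(-v[2]),"len",np.ptp(t))
mid=q.mean(0)+v*(t.min()+t.max())/2;print("mid",mid,w2s(mid),"world range",q.min(0),q.max(0))
# hook end
st();goal([mid[0],mid[1],.08],np.arctan2(v[1],v[0]),0)
f0=s2w(-.045,.05);print("line-dist of fulcrum from bar axis", np.cross(v[:2]/np.linalg.norm(v[:2]),f0-mid[:2]),"dist",np.linalg.norm(f0-mid[:2]))
E
```

```text
1989 [ 0.57650895 -0.07818351  0.09081862] z [0.08455945 0.09084673 0.09678637]
dir [-0.45913292  0.87263875 -0.16642886] heading 2.055139074644772 swing 0.3283427478498756 tilt 0.16720690523858803 len 0.06942844538526569
mid [ 0.5768094  -0.07875456  0.09092753] [-0.25008147 -0.0218197 ] world range [ 0.55261553 -0.1133361   0.06770449] [ 0.60183262 -0.04501329  0.09783076]
t 1.53 p [ 0.5741 -0.0833  0.2496] stand [-0.2541 -0.0184] x-heading 2.047 z [-0.002  0.001 -1.   ] F [-0.  -0.3 -0.1] open 0.997
shift [  2.5   4.6 169.6] turn [-0.001 -0.002 -0.008]
line-dist of fulcrum from bar axis 0.0018493551375235312 dist 0.21729352842757152<stdin>:11: DeprecationWarning: Arrays of 2-dimensional vectors are deprecated. Use arrays of 3-dimensional vectors instead. (deprecated in NumPy 2.0)
```

```bash
cat >> h.py <<'E'
def bartool(th,sw,xb=-.220,zb=.012,dz=0):
    """th>0 grip down, sw>0 grip to the right"""
    F=np.array([*s2w(-.045,.05),.035])
    Rs=np.stack([[*EX,0],[*EY,0],[0,0,1]],1)
    Rb=Rs@(Ro.from_euler('y',-th)*Ro.from_euler('z',sw)).as_matrix()
    p=F+Rb@np.array([xb,0,zb])+[0,0,dz]
    G=np.stack([Rb[:,0],-Rb[:,1],-Rb[:,2]],1)
    return p,Ro.from_matrix(G)
def barstep(th,sw,base=None,**k):
    p0,R0=base if base else pose()
    p,G=bartool(th,sw,**k)
    print(f"th {th} sw {sw} world {p.round(4)} shift",(R0.inv().apply(p-p0)*1000).round(1),"turn",(R0.inv()*G).as_rotvec().round(3))
E
python3 - <<'E'
from h import *
st();barstep(-.18,.33);barstep(-.18,.33,dz=.07)
E
```

```text
t 1.53 p [ 0.5741 -0.0833  0.2496] stand [-0.2541 -0.0184] x-heading 2.047 z [-0.002  0.001 -1.   ] F [-0.  -0.3 -0.1] open 0.997
th -0.18 sw 0.33 world [ 0.5759 -0.0764  0.0841] shift [  5.    4.9 165.5] turn [ 0.057 -0.172 -0.01 ]
th -0.18 sw 0.33 world [ 0.5759 -0.0764  0.1541] shift [ 5.1  4.8 95.5] turn [ 0.057 -0.172 -0.01 ]
```

```bash
python3 -m jog '[[[5,5,40],[0.03,-0.08,-0.01],1],[[5,5,80],[0.057,-0.172,-0.01],1],[[5,5,110],[0.057,-0.172,-0.01],1],[[5,5,140],[0.057,-0.172,-0.01],0.7],[[5,5,160],[0.057,-0.172,-0.01],0.6],[[5,5,165],[0.057,-0.172,-0.01],0.5],[[5,5,165],[0.057,-0.172,-0.01],0.45],[[5,5,165],[0.057,-0.172,-0.01],0.45]]'
python3 - <<'E'
from h import *
st();p,d=camera("wrist");cv2.imwrite("pics/w2.png",p[:,:,::-1])
E
```

```text
time_s: 2.2
eef_pos: [0.5763, -0.0776, 0.0856]
eef_rot: [0.058, 0.515, 0.853, -0.069]
wrist_force: [0.4, -0.0, 0.9]
opening: 0.45
t 2.2 p [ 0.5763 -0.0776  0.0856] stand [-0.2488 -0.0215] x-heading 2.06 z [ 0.028 -0.177 -0.984] F [ 0.4 -0.   0.9] open 0.45
```

View pics/w2.png

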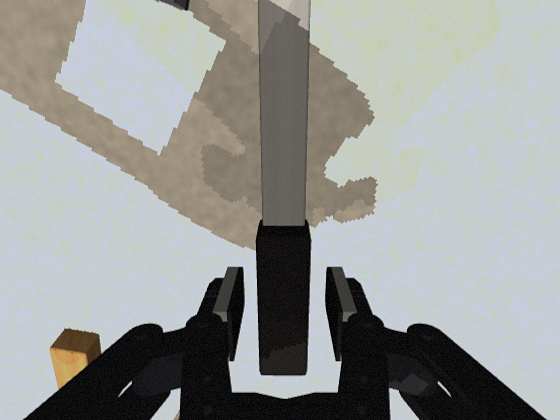

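The grip, around (283,300), sits centred between the pads. I'll close on it.

```bash
python3 -m jog '[[[0,0,0],[0,0,0],0.2],[[0,0,0],[0,0,0],0.1],[[0,0,0],[0,0,0],0],[[0,0,0],[0,0,0],0],[[0,0,0],[0,0,0],0]]'
python3 - <<'E'
from h import *
st();b=pose()
for th in(-.18,-.12,-.06,0,.06,.11,.13): barstep(th,.33,base=b)
E
```

```text
time_s: 2.67
eef_pos: [0.5787, -0.0784, 0.0881]
eef_rot: [0.061, 0.514, 0.853, -0.068]
wrist_force: [2.8, -5.5, 4.4]
opening: 0.239
t 2.67 p [ 0.5787 -0.0784  0.0881] stand [-0.2501 -0.0237] x-heading 2.061 z [ 0.034 -0.179 -0.983] F [ 2.8 -5.5  4.4] open 0.239
th -0.18 sw 0.33 world [ 0.5759 -0.0764  0.0841] shift [ 3.7 -1.3  3.5] turn [ 0.004  0.005 -0.002]
th -0.12 sw 0.33 world [ 0.5763 -0.079   0.0718] shift [ 3.5 -1.5 16. ] turn [-0.015  0.062 -0.001]
th -0.06 sw 0.33 world [ 0.5766 -0.0808  0.0595] shift [ 3.9 -1.4 28.5] turn [-0.035  0.119 -0.001]
th 0 sw 0.33 world [ 0.5768 -0.0818  0.047 ] shift [ 5.1 -1.  40.9] turn [-0.054  0.175 -0.001]
th 0.06 sw 0.33 world [ 0.5768 -0.0822  0.0345] shift [ 6.9 -0.5 53.3] turn [-0.074  0.232 -0.001]
th 0.11 sw 0.33 world [ 0.5768 -0.0819  0.0241] shift [ 9.   0.2 63.5] turn [-0.09   0.279 -0.001]
th 0.13 sw 0.33 world [ 0.5767 -0.0816  0.0199] shift [10.   0.5 67.5] turn [-0.096  0.298 -0.001]
```

```bash
python3 -m jog '[[[0,0,6],[-0.01,0.028,0],0],[[0,0,12.5],[-0.019,0.057,0],0],[[0,0,19],[-0.029,0.086,0],0],[[0,0,25],[-0.039,0.114,0],0],[[1,0,31],[-0.048,0.142,0],0],[[1.5,0,37.5],[-0.058,0.17,0],0],[[2,0.5,44],[-0.068,0.2,0],0],[[3,0.5,50],[-0.078,0.227,0],0],[[3,0.5,50],[-0.078,0.227,0],0]]'
python3 - <<'E'
from h import *
st();p,d=camera("scene");cv2.imwrite("pics/s2.png",cv2.resize(p[80:280,220:410],None,fx=3,fy=3,interpolation=cv2.INTER_CUBIC)[:,:,::-1])
E
```

```text
time_s: 3.42
eef_pos: [0.5793, -0.0852, 0.0377]
eef_rot: [-0.017, 0.517, 0.856, 0.024]
wrist_force: [0.0, -1.8, 3.8]
opening: 0.244
t 3.42 p [ 0.5793 -0.0852  0.0377] stand [-0.2569 -0.0233] x-heading 2.055 z [-0.004  0.058 -0.998] F [ 0.  -1.8  3.8] open 0.244
```

View pics/s2.png

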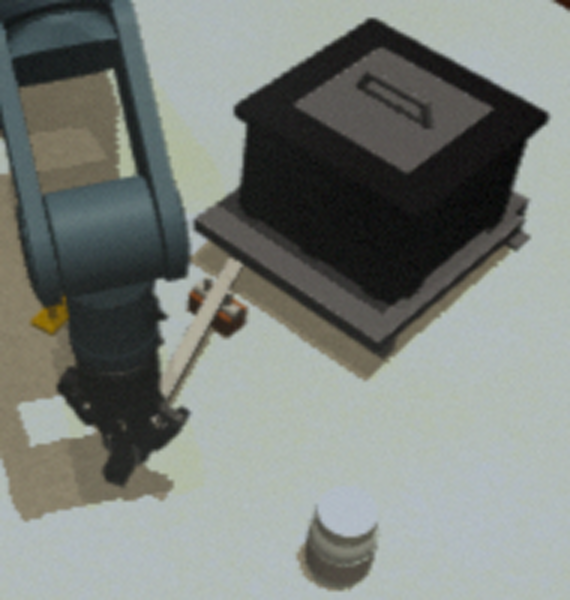

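```bash
cat >> h.py <<'E'
def tank():
    p,d=camera("top");P=cloud("top",d);S=w2s(P)
    m=(d>0)&(S[...,0]>.06)&(S[...,0]<.24)&(abs(S[...,1])<.09)&(P[...,2]>.17)&(P[...,2]<.3)
    A=np.polyfit(S[m][:,0],P[m][:,2],1)
    m2=(d>0)&(S[...,0]>.006)&(S[...,0]<.03)&(abs(S[...,1])<.12)&(P[...,2]>.03)&(P[...,2]<.1)
    print("tank lid slope",A[0].round(4),"board front top z",np.median(P[m2][:,2]).round(4),m2.sum(),"tilt from edge",((np.median(P[m2][:,2])-.0508)/.252).round(3))
    return p,d,P,S
E
python3 - <<'E'
from h import *
tank()
f=np.load("/tmp/top0.npz");d=f["d"];P=cloud("top",d,f["T"]);S=w2s(P)
m=(d>0)&(S[...,0]>.06)&(S[...,0]<.24)&(abs(S[...,1])<.09)&(P[...,2]>.17)&(P[...,2]<.3);print("start slope",np.polyfit(S[m][:,0],P[m][:,2],1)[0])
m2=(d>0)&(S[...,0]>.006)&(S[...,0]<.03)&(abs(S[...,1])<.12)&(P[...,2]>.03)&(P[...,2]<.1);print(np.median(P[m2][:,2]))
st();b=pose()
for th in(.06,.11,.13): barstep(th,.33,base=b)
E
```

```text
tank lid slope -0.0347 board front top z 0.0628 908 tilt from edge 0.048
start slope 0.004194666773043052
0.050611783714842984
t 3.52 p [ 0.5797 -0.0851  0.0387] stand [-0.2568 -0.0237] x-heading 2.056 z [-0.003  0.056 -0.998] F [ 0.9 -3.4  3.7] open 0.239
th 0.06 sw 0.33 world [ 0.5768 -0.0822  0.0345] shift [ 3.7 -1.3  4.3] turn [ 0.004  0.006 -0.001]
th 0.11 sw 0.33 world [ 0.5768 -0.0819  0.0241] shift [ 3.4 -1.5 14.7] turn [-0.012  0.054 -0.001]
th 0.13 sw 0.33 world [ 0.5767 -0.0816  0.0199] shift [ 3.5 -1.5 18.9] turn [-0.018  0.073 -0.001]
```

```bash
python3 -m jog '[[[0,0,4],[-0.005,0.016,0],0],[[0,0,8],[-0.01,0.033,0],0],[[0,0,11],[-0.016,0.05,0],0],[[0,0,14],[-0.022,0.067,0],0],[[0,0,14],[-0.022,0.067,0],0]]'
python3 - <<'E'
from h import *
st();tank();st();b=pose()
for sw in(.33,.3,.25,.2,.15,.1,.05,0,-.03): barstep(.125,sw,base=b,zb=.016)
E
```

```text
time_s: 3.93
eef_pos: [0.5798, -0.0847, 0.0242]
eef_rot: [-0.039, 0.516, 0.854, 0.05]
wrist_force: [1.6, -4.4, 3.9]
opening: 0.241
t 3.93 p [ 0.5798 -0.0847  0.0242] stand [-0.2565 -0.0238] x-heading 2.058 z [-0.014  0.126 -0.992] F [ 1.6 -4.4  3.9] open 0.241
tank lid slope -0.0486 board front top z 0.067 901 tilt from edge 0.064
t 3.98 p [ 0.5799 -0.0847  0.0244] stand [-0.2564 -0.0239] x-heading 2.058 z [-0.014  0.125 -0.992] F [ 1.4 -4.8  3.7] open 0.243
th 0.125 sw 0.33 world [ 0.5768 -0.0822  0.0249] shift [ 3.6 -1.5 -0.2] turn [ 0.006  0.001 -0.001]
th 0.125 sw 0.3 world [ 0.5709 -0.0852  0.0247] shift [ 3.7 -8.1 -0.2] turn [0.006 0.001 0.029]
th 0.125 sw 0.25 world [ 0.5609 -0.0898  0.0243] shift [  4.3 -19.1  -0.3] turn [0.006 0.001 0.079]
th 0.125 sw 0.2 world [ 0.5507 -0.0938  0.024 ] shift [  5.5 -30.1  -0.3] turn [0.006 0.    0.129]
th 0.125 sw 0.15 world [ 0.5403 -0.0974  0.0238] shift [  7.2 -40.9  -0.4] turn [0.006 0.    0.179]
th 0.125 sw 0.1 world [ 0.5298 -0.1004  0.0236] shift [  9.4 -51.7  -0.5] turn [0.006 0.    0.229]
th 0.125 sw 0.05 world [ 0.519  -0.1029  0.0235] shift [ 12.1 -62.3  -0.5] turn [0.006 0.    0.279]
th 0.125 sw 0 world [ 0.5082 -0.1049  0.0234] shift [ 15.4 -72.8  -0.6] turn [ 0.006 -0.     0.329]
th 0.125 sw -0.03 world [ 0.5017 -0.1059  0.0235] shift [ 17.7 -79.1  -0.6] turn [ 0.006 -0.     0.359]
```

```bash
python3 -m jog '[[[0,-9,0],[0,0,0.025],0],[[1,-18,0],[0,0,0.08],0],[[1,-23,0],[0,0,0.105],0],[[2,-28.6,0],[0,0,0.13],0],[[2.5,-34,0],[0,0,0.155],0],[[3.6,-39.4,0],[0,0,0.18],0],[[3.6,-39.4,0],[0,0,0.18],0]]'
python3 - <<'E'
from h import *
st();p,d,P,S=tank();cv2.imwrite("pics/t3.png",cv2.resize(p[180:320,160:340],None,fx=4,fy=4,interpolation=cv2.INTER_CUBIC)[:,:,::-1])
b=pose()
for sw in(.15,.1,.05,0,-.03): barstep(.125,sw,base=b,zb=.016)
E
```

```text
time_s: 4.57
eef_pos: [0.5427, -0.101, 0.0237]
eef_rot: [-0.042, 0.591, 0.805, 0.045]
wrist_force: [-1.8, -6.5, 7.9]
opening: 0.241
t 4.57 p [ 0.5427 -0.101   0.0237] stand [-0.2667  0.0154] x-heading 1.876 z [-0.014  0.123 -0.992] F [-1.8 -6.5  7.9] open 0.241
tank lid slope -0.0491 board front top z 0.0671 902 tilt from edge 0.065
th 0.125 sw 0.15 world [ 0.5403 -0.0974  0.0238] shift [ 4.1 -1.2  0.4] turn [ 0.005  0.002 -0.001]
th 0.125 sw 0.1 world [ 0.5298 -0.1004  0.0236] shift [  4.3 -12.2   0.3] turn [0.005 0.002 0.049]
th 0.125 sw 0.05 world [ 0.519  -0.1029  0.0235] shift [  5.2 -23.2   0.3] turn [0.005 0.002 0.099]
th 0.125 sw 0 world [ 0.5082 -0.1049  0.0234] shift [  6.5 -34.1   0.2] turn [0.005 0.002 0.149]
th 0.125 sw -0.03 world [ 0.5017 -0.1059  0.0235] shift [  7.6 -40.6   0.2] turn [0.005 0.002 0.179]
```

View pics/t3.png

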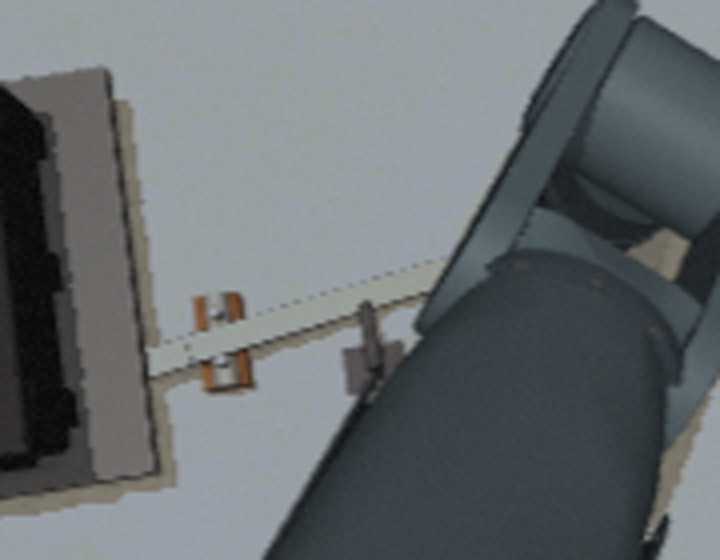

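The top crop shows the hook's tip at (366,305) passing over the bar's left edge, so the bar is going underneath. I'll carry on until it is straight.

```bash
python3 -m jog '[[[0,-5,0],[0,0,0.025],0],[[0,-11,0],[0,0,0.05],0],[[0.5,-16.5,0],[0,0,0.075],0],[[1,-22,0],[0,0,0.1],0],[[1.5,-27.5,0],[0,0,0.125],0],[[2.5,-33,0],[0,0,0.15],0],[[2.5,-33,0],[0,0,0.15],0]]'
python3 - <<'E'
from h import *
st();p,d,P,S=tank();cv2.imwrite("pics/t4.png",cv2.resize(p[180:320,160:340],None,fx=4,fy=4,interpolation=cv2.INTER_CUBIC)[:,:,::-1])
b=pose()
for th in(.125,.11,.1,.085,.07): barstep(th,0,base=b,zb=.016)
E
```

```text
time_s: 5.2
eef_pos: [0.5096, -0.1097, 0.0236]
eef_rot: [-0.045, 0.65, 0.758, 0.041]
wrist_force: [-2.4, -8.3, 6.1]
opening: 0.24
t 5.2 p [ 0.5096 -0.1097  0.0236] stand [-0.2702  0.0494] x-heading 1.724 z [-0.014  0.12  -0.993] F [-2.4 -8.3  6.1] open 0.24
tank lid slope -0.0497 board front top z 0.0669 918 tilt from edge 0.064
th 0.125 sw 0 world [ 0.5082 -0.1049  0.0234] shift [ 4.9 -0.7  0.8] turn [ 0.004  0.003 -0.002]
th 0.11 sw 0 world [ 0.5082 -0.1051  0.0268] shift [ 5.1 -0.6 -2.5] turn [ 0.004 -0.012 -0.002]
th 0.1 sw 0 world [ 0.5083 -0.1051  0.029 ] shift [ 5.3 -0.6 -4.7] turn [ 0.004 -0.022 -0.002]
th 0.085 sw 0 world [ 0.5083 -0.1052  0.0323] shift [ 5.7 -0.6 -8. ] turn [ 0.004 -0.037 -0.002]
th 0.07 sw 0 world [ 0.5083 -0.1052  0.0356] shift [  6.   -0.6 -11.3] turn [ 0.004 -0.052 -0.002]
```

View pics/t4.png

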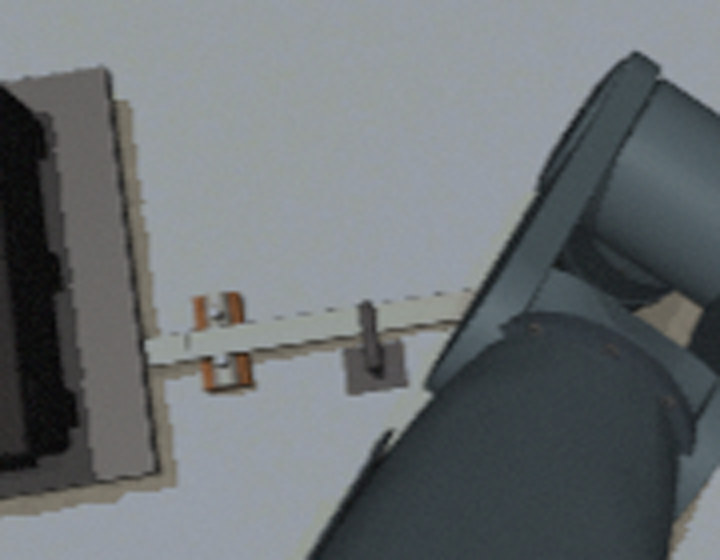

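The bar now lies straight through (230,335)–(450,305) in the crop, with the hook rod lying across its whole width. I'll let it rise.

```bash
python3 -m jog '[[[0,0,-2],[0,-0.01,0],0],[[0,0,-4],[0,-0.02,0],0],[[0.5,0,-6],[0,-0.028,0],0],[[0.5,0,-8],[0,-0.037,0],0],[[0.5,0,-8],[0,-0.037,0],0]]'
python3 - <<'E'
from h import *
st();p,d,P,S=tank()
b=pose()
for th in(.11,.1,.085,.07): barstep(th,0,base=b,zb=.016)
E
```

```text
time_s: 5.67
eef_pos: [0.5089, -0.1102, 0.0317]
eef_rot: [-0.031, 0.65, 0.759, 0.028]
wrist_force: [-2.3, -6.8, 2.8]
opening: 0.243
t 5.67 p [ 0.5089 -0.1102  0.0317] stand [-0.2706  0.0501] x-heading 1.725 z [-0.01   0.083 -0.997] F [-2.3 -6.8  2.8] open 0.243
tank lid slope -0.0406 board front top z 0.0646 906 tilt from edge 0.055
th 0.11 sw 0 world [ 0.5082 -0.1051  0.0268] shift [4.8 0.2 5.2] turn [ 0.003  0.026 -0.002]
th 0.1 sw 0 world [ 0.5083 -0.1051  0.029 ] shift [4.9 0.2 3. ] turn [ 0.003  0.016 -0.002]
th 0.085 sw 0 world [ 0.5083 -0.1052  0.0323] shift [ 5.1  0.2 -0.3] turn [ 0.003  0.001 -0.002]
th 0.07 sw 0 world [ 0.5083 -0.1052  0.0356] shift [ 5.4  0.2 -3.6] turn [ 0.003 -0.014 -0.002]
```

```bash
for i in 1 2; do python3 -m jog '[[[0,0,-1],[0,-0.004,0],0],[[0,0,-1],[0,-0.004,0],0],[[0,0,-1],[0,-0.004,0],0]]'; done
python3 - <<'E'
from h import *
st();p,d,P,S=tank()
E
```

```text
time_s: 5.97
eef_pos: [0.5084, -0.1104, 0.0325]
eef_rot: [-0.029, 0.65, 0.759, 0.027]
wrist_force: [-0.1, -4.9, 2.4]
opening: 0.238
time_s: 6.22
eef_pos: [0.5082, -0.1104, 0.0335]
eef_rot: [-0.028, 0.65, 0.759, 0.025]
wrist_force: [-0.4, -5.1, 2.6]
opening: 0.241
t 6.22 p [ 0.5082 -0.1104  0.0335] stand [-0.2707  0.0509] x-heading 1.724 z [-0.009  0.074 -0.997] F [-0.4 -5.1  2.6] open 0.241
tank lid slope -0.0394 board front top z 0.064 907 tilt from edge 0.053
```

```bash
python3 -m jog '[[[0,0,-1],[0,-0.004,0],0],[[0,0,-1],[0,-0.004,0],0],[[0,0,-1],[0,-0.004,0],0]]'; python3 -m jog '[[[0,0,-1],[0,-0.004,0],0],[[0,0,-1],[0,-0.004,0],0],[[0,0,-1],[0,-0.004,0],0]]'
python3 - <<'E'
from h import *
st();p,d,P,S=tank()
E
```

```text
time_s: 6.52
eef_pos: [0.508, -0.1104, 0.0345]
eef_rot: [-0.026, 0.651, 0.759, 0.024]
wrist_force: [-0.8, -4.7, 3.1]
opening: 0.24
time_s: 6.77
eef_pos: [0.508, -0.1105, 0.0356]
eef_rot: [-0.024, 0.651, 0.759, 0.022]
wrist_force: [0.1, -4.6, 2.2]
opening: 0.24
t 6.77 p [ 0.508  -0.1105  0.0356] stand [-0.2707  0.0511] x-heading 1.724 z [-0.008  0.065 -0.998] F [ 0.1 -4.6  2.2] open 0.24
tank lid slope -0.037 board front top z 0.0635 906 tilt from edge 0.051
```

```bash
python3 - <<'E'
from h import *
p,d,P,S=tank()
for x0 in np.arange(-.2,-.03,.02):
    m=(d>0)&(abs(S[...,0]-x0)<.01)&(abs(S[...,1]-.05)<.009)&(P[...,2]>.015)&(P[...,2]<.08)
    print(round(x0,3),m.sum(),np.percentile(P[m][:,2],[10,50,90]).round(4) if m.sum() else '')
T=np.array(get_calibration("wrist")["world_from_camera"]);p,d=camera("wrist");cv2.imwrite("pics/w4.png",p[:,:,::-1])
E
```

```text
tank lid slope -0.0377 board front top z 0.0635 905 tilt from edge 0.05
-0.2 9 [0.0285 0.0306 0.0338]
-0.18 43 [0.0302 0.0327 0.0359]
-0.16 45 [0.0306 0.0333 0.036 ]
-0.14 46 [0.0334 0.0395 0.0474]
-0.12 43 [0.0346 0.0375 0.0399]
-0.1 45 [0.0359 0.0392 0.0416]
-0.08 46 [0.0378 0.0412 0.0445]
-0.06 47 [0.0396 0.0423 0.0451]
-0.04 46 [0.0377 0.0438 0.0467]
```

View pics/w4.png

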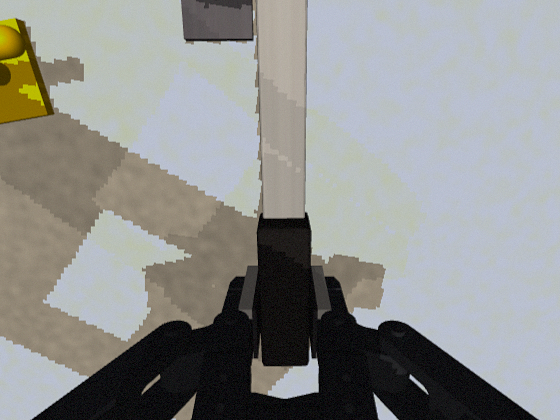

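Depth puts the bar top at about 36 mm at the hook and its slope at about 0.083, which matches the caught pose. The wrist view shows the grip at (283,290) still held. I'll release it and back off upward.

```bash
python3 -m jog '[[[0,0,0],[0,0,0],0.26],[[0,0,0],[0,0,0],0.3],[[0,0,0],[0,0,0],0.4],[[0,0,0],[0,0,0],0.5],[[0,0,0],[0,0,0],0.6],[[0,0,0],[0,0,0],0.6]]'
python3 - <<'E'
from h import *
st();p,d,P,S=tank()
E
python3 -m jog '[[[0,0,-15],[0,0,0],0.6],[[0,0,-40],[0,0,0],0.7],[[0,0,-80],[0,0,0],1],[[0,0,-80],[0,0,0],1]]'
python3 - <<'E'
from h import *
st();p,d,P,S=tank()
for x0 in np.arange(-.2,-.03,.04):
    m=(d>0)&(abs(S[...,0]-x0)<.01)&(abs(S[...,1]-.05)<.009)&(P[...,2]>.015)&(P[...,2]<.08)
    print(round(x0,3),m.sum(),np.percentile(P[m][:,2],[10,50,90]).round(4) if m.sum() else '')
T=np.array(get_calibration("wrist")["world_from_camera"]);p,d=camera("wrist");cv2.imwrite("pics/w5.png",p[:,:,::-1]);np.savez("/tmp/w5.npz",p=p,d=d,T=T)
E
```

```text
time_s: 7.42
eef_pos: [0.5077, -0.1101, 0.0353]
eef_rot: [-0.025, 0.651, 0.759, 0.022]
wrist_force: [0.1, 0.2, -0.4]
opening: 0.595
t 7.42 p [ 0.5077 -0.1101  0.0353] stand [-0.2703  0.0513] x-heading 1.724 z [-0.009  0.066 -0.998] F [ 0.1  0.2 -0.4] open 0.595
tank lid slope -0.0366 board front top z 0.0636 907 tilt from edge 0.051
time_s: 7.8
eef_pos: [0.5126, -0.1177, 0.1218]
eef_rot: [-0.02, 0.651, 0.759, 0.024]
wrist_force: [1.9, -0.4, 1.4]
opening: 0.954
t 7.8 p [ 0.5126 -0.1177  0.1218] stand [-0.2785  0.0477] x-heading 1.724 z [ 0.001  0.061 -0.998] F [ 1.9 -0.4  1.4] open 0.954
tank lid slope -0.0373 board front top z 0.0635 904 tilt from edge 0.051
-0.2 9 [0.0284 0.0313 0.0345]
-0.16 46 [0.0317 0.0342 0.0367]
-0.12 44 [0.0344 0.0377 0.0401]
-0.08 46 [0.038  0.0405 0.0436]
-0.04 48 [0.037  0.0436 0.0467]
```

View pics/w5.png

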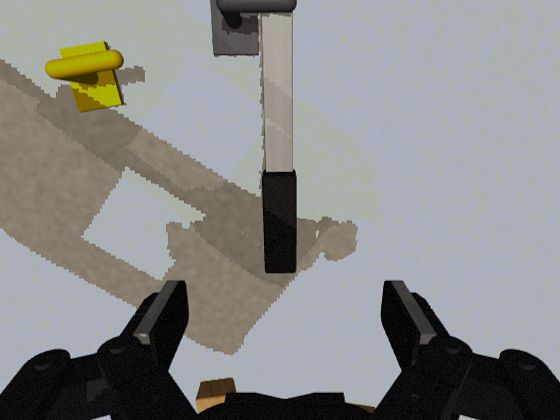

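The bar stays hooked and the tank holds at about 0.05. Now I'll hover over the rear of the thick packer.

```bash
python3 - <<'E'
from h import *
st();goal([.604,-.40,.20],1.54,.2)
E
```

```text
t 7.9 p [ 0.5099 -0.1162  0.1171] stand [-0.2767  0.0501] x-heading 1.724 z [-0.005  0.064 -0.998] F [-0.3  0.2  0. ] open 1.001
shift [-288.9   50.2 -101.4] turn [-0.019  0.135  0.183]
```

```bash
python3 -m jog '[[[-10,5,-30],[0,0.03,0.03],1],[[-45,12,-60],[0,0.06,0.06],1],[[-85,18,-85],[-0.01,0.09,0.1],1],[[-125,25,-101],[-0.019,0.135,0.183],1],[[-165,32,-101],[-0.019,0.135,0.183],1],[[-205,38,-101],[-0.019,0.135,0.183],1],[[-245,45,-101],[-0.019,0.135,0.183],1],[[-289,50,-101],[-0.019,0.135,0.183],1],[[-289,50,-101],[-0.019,0.135,0.183],1],[[-289,50,-101],[-0.019,0.135,0.183],1]]'
python3 - <<'E'
from h import *
st();T=np.array(get_calibration("wrist")["world_from_camera"]);p,d=camera("wrist");cv2.imwrite("pics/w6.png",p[:,:,::-1]);np.savez("/tmp/w6.npz",p=p,d=d,T=T)
P=cloud("wrist",d,T)
m=(d>0)&(abs(P[...,2]-.042)<.005)&(abs(P[...,0]-.605)<.04)&(abs(P[...,1]+.339)<.08)
k,l,s,c=cv2.connectedComponentsWithStats(m.astype(np.uint8));i=1+s[1:,4].argmax();q=P[l==i]
r=cv2.minAreaRect(q[:,:2].astype(np.float32));print(c[i],r,q[:,2].mean());print(q.min(0),q.max(0))
E
```

```text
time_s: 8.73
eef_pos: [0.6026, -0.403, 0.1954]
eef_rot: [-0.071, 0.716, 0.691, 0.071]
wrist_force: [0.1, -0.3, -0.0]
opening: 0.999
t 8.73 p [ 0.6026 -0.403   0.1954] stand [-0.5744  0.003 ] x-heading 1.536 z [ 0.004  0.201 -0.98 ] F [ 0.1 -0.3 -0. ] open 0.999
[285.11803279 156.98217213] ((0.6049590706825256, -0.33919936418533325), (0.12040065973997116, 0.029611120000481606), 88.44307708740234) 0.04114789996423208
[ 0.58910446 -0.39941999  0.03702066] [ 0.62128012 -0.27896657  0.04411341]
```

View pics/w6.png

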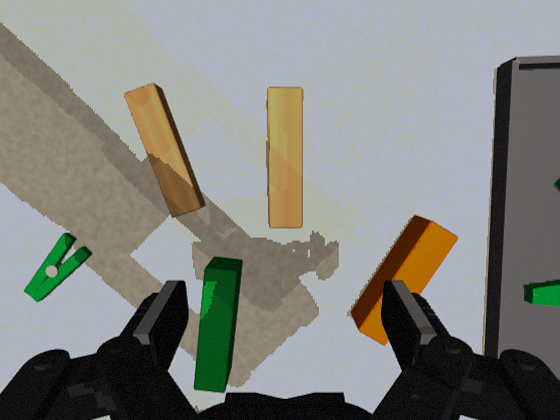

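The thick plain packer is centred at pixel (285,157). It measures 120×30 mm with its top at about 41 mm, and it is clear of the thin packer (165,150), the green block (215,325) and the orange block (405,280). Descending onto its rear part.

```bash
python3 - <<'E'
from h import *
st();goal([.6038,-.382,.08],1.5436,.2);goal([.6038,-.382,.024],1.5436,.2)
E
```

```text
t 8.78 p [ 0.6028 -0.4007  0.1961] stand [-0.5722  0.0025] x-heading 1.537 z [ 0.003  0.202 -0.979] F [ 0.4  0.7 -0.3] open 0.998
shift [ -5.1   0.8 117.5] turn [-0.002 -0.003 -0.006]
shift [-16.4   1.  172.4] turn [-0.002 -0.003 -0.006]
```

```bash
python3 -m jog '[[[-2,1,40],[0,0,0],0.8],[[-4,1,80],[0,0,0],0.6],[[-5,1,118],[0,0,0],0.6],[[-10,1,140],[0,0,0],0.6],[[-13,1,158],[0,0,0],0.6],[[-16,1,171],[0,0,-0.006],0.6],[[-16,1,172],[0,0,-0.006],0.6],[[-16,1,172],[0,0,-0.006],0.6]]'
python3 - <<'E'
from h import *
st();goal([.6038,-.382,.024],1.5436,.2)
p,d=camera("wrist");cv2.imwrite("pics/w7.png",p[:,:,::-1])
E
```

```text
time_s: 9.45
eef_pos: [0.6036, -0.3803, 0.024]
eef_rot: [-0.072, 0.713, 0.694, 0.072]
wrist_force: [0.3, -0.3, -0.1]
opening: 0.595
t 9.45 p [ 0.6036 -0.3803  0.024 ] stand [-0.5521 -0.0015] x-heading 1.544 z [ 0.002  0.203 -0.979] F [ 0.3 -0.3 -0.1] open 0.595
shift [-1.7  0.2 -0.3] turn [-0.003 -0.005  0.   ]
```

View pics/w7.png

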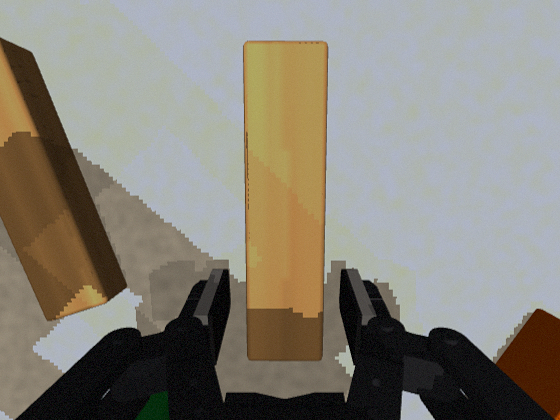

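The packer, spanning (245–328, 40–360), sits centred between the pads. I'll close and lift.

```bash
python3 -m jog '[[[0,0,0],[0,0,0],0.3],[[0,0,0],[0,0,0],0.2],[[0,0,0],[0,0,0],0.1],[[0,0,0],[0,0,0],0.1],[[0,0,0],[0,0,0],0.1]]'
python3 - <<'E'
from h import *
st();p,R=pose();print((R.inv().apply([0,0,.04])*1000).round(1))
E
```

```text
time_s: 9.92
eef_pos: [0.6056, -0.3826, 0.0282]
eef_rot: [-0.069, 0.713, 0.694, 0.072]
wrist_force: [0.8, -0.1, 6.8]
opening: 0.341
t 9.92 p [ 0.6056 -0.3826  0.0282] stand [-0.5547 -0.0031] x-heading 1.545 z [ 0.007  0.199 -0.98 ] F [ 0.8 -0.1  6.8] open 0.341
[  8.    0.1 -39.2]
```

```bash
python3 - <<'E'
from h import *
st();print("jar",ray("top",255,148,.09))
w=s2w(-.165,-.06);print(w);goal([*w,.058],np.pi/2+a0,.2)
E
```

```text
t 9.92 p [ 0.6056 -0.3826  0.0282] stand [-0.5547 -0.0031] x-heading 1.545 z [ 0.007  0.199 -0.98 ] F [ 0.8 -0.1  6.8] open 0.341
jar [0.76575987 0.0092544  0.09      ]
[0.60130712 0.01122573]
shift [391.7 -14.8  49. ] turn [ 0.038 -0.    -0.179]
```

```bash
python3 -m jog '[[[2,0,-10],[0,0,0],0.1],[[6,0,-30],[0,0,0],0.1],[[36,0,-24],[0.006,0,-0.03],0.1],[[76,-2,-15],[0.01,0,-0.06],0.1],[[116,-4,-7],[0.016,0,-0.09],0.1],[[156,-6,1],[0.02,0,-0.12],0.1],[[196,-7,9],[0.025,0,-0.15],0.1],[[236,-8,17],[0.03,0,-0.17],0.1],[[276,-10,25],[0.038,0,-0.179],0.1],[[316,-12,33],[0.038,0,-0.179],0.1],[[350,-13,40],[0.038,0,-0.179],0.1],[[375,-14,45],[0.038,0,-0.179],0.1],[[391,-15,49],[0.038,0,-0.179],0.1],[[391,-15,49],[0.038,0,-0.179],0.1],[[391,-15,49],[0.038,0,-0.179],0.1]]'
cat >> h.py <<'E'
def packer(show=None):
    T=np.array(get_calibration("wrist")["world_from_camera"]);p,d=camera("wrist")
    P=cloud("wrist",d,T);hsv=cv2.cvtColor(p,cv2.COLOR_RGB2HSV)
    m=(hsv[...,0]>8)&(hsv[...,0]<28)&(hsv[...,1]>70)&(hsv[...,2]>60)&(d>0)&(P[...,2]>.02)&(P[...,2]<.12);m[:,:200]=0;m[:,360:]=0
    q=P[m];zt=np.percentile(q[:,2],90);q=q[q[:,2]>zt-.012];S=w2s(q)
    r=cv2.minAreaRect(S.astype(np.float32));b=np.array(cv2.boxPoints(r))
    print("wrist packer stand rect c",np.round(r[0],4),np.round(r[1],4),round(r[2],2),"front x",S[:,0].max().round(4),"z top med/p90",np.median(q[:,2]).round(4),zt.round(4))
    u,s,vt=np.linalg.svd(S-S.mean(0),full_matrices=False);v=vt[0]*np.sign(vt[0][0]);print(" yaw in stand",np.arctan2(v[1],v[0]).round(4),"front face x (mean of 99pct)",np.percentile(S[:,0],99.5).round(4))
    if show: cv2.imwrite(show,p[:,:,::-1])
E
python3 - <<'E'
from h import *
st();packer("pics/w8.png");tank()
E
```

```text
time_s: 11.17
eef_pos: [0.6011, 0.0113, 0.0587]
eef_rot: [-0.075, 0.646, 0.757, 0.065]
wrist_force: [0.1, -0.1, -0.7]
opening: 0.344
t 11.17 p [0.6011 0.0113 0.0587] stand [-0.1649 -0.0598] x-heading 1.73 z [-0.03   0.196 -0.98 ] F [ 0.1 -0.1 -0.7] open 0.344
wrist packer stand rect c [-0.1214 -0.0588] [0.1202 0.0308] 0.93 front x -0.0613 z top med/p90 0.0715 0.0724
 yaw in stand 0.0165 front face x (mean of 99pct) -0.0626
tank lid slope -0.0377 board front top z 0.0633 873 tilt from edge 0.05
```

View pics/w8.png

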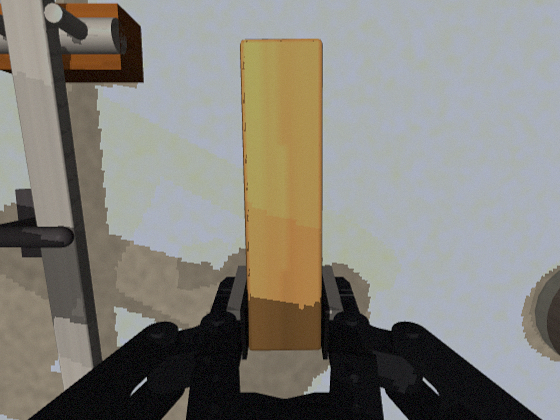

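The packer is held straight, around (283,195) in the image. Its centre is at stand (−0.121, −0.059), its yaw is about 0.017, and its bottom is about 30 mm up. Lowering, then sliding it in.

```bash
python3 - <<'E'
from h import *
H=np.pi/2+a0-.014
for x,z in((-.165,.030),(-.120,.030),(-.08,.030),(-.076,.030)): goal([*s2w(x,-.06),z],H,.2)
E
```

```text
shift [-4.   0.1 28.3] turn [-0.002  0.001  0.014]
shift [40.1  0.1 37.2] turn [-0.002  0.001  0.014]
shift [79.3  0.1 45.1] turn [-0.002  0.001  0.014]
shift [83.2  0.1 45.9] turn [-0.002  0.001  0.014]
```

```bash
python3 -m jog '[[[-1,0,10],[0,0,0.007],0.1],[[-3,0,20],[0,0,0.014],0.1],[[-4,0,28],[0,0,0.014],0.1],[[-4,0,28],[0,0,0.014],0.1],[[-4,0,28],[0,0,0.014],0.1]]'
python3 - <<'E'
from h import *
st();packer()
p,R=pose();print((R.inv().apply([*(EX*.1),0])*1000).round(2))
E
```

```text
time_s: 11.68
eef_pos: [0.6006, 0.0109, 0.0289]
eef_rot: [-0.077, 0.652, 0.751, 0.064]
wrist_force: [-0.5, 0.4, -0.2]
opening: 0.341
t 11.68 p [0.6006 0.0109 0.0289] stand [-0.1652 -0.0592] x-heading 1.712 z [-0.032  0.196 -0.98 ] F [-0.5  0.4 -0.2] open 0.341
wrist packer stand rect c [-0.1218 -0.0594] [0.0308 0.1201] 89.02 front x -0.0617 z top med/p90 0.0422 0.043
 yaw in stand -0.0073 front face x (mean of 99pct) -0.0631
[98.   -1.44 19.85]
```

```bash
python3 -m jog '[[[9.8,-0.1,2],[0,0,0],0.1],[[19.6,-0.3,4],[0,0,0],0.1],[[29.4,-0.4,6],[0,0,0],0.1],[[39.2,-0.6,8],[0,0,0],0.1],[[49,-0.7,9.9],[0,0,0],0.1],[[56,-0.8,11.3],[0,0,0],0.1],[[60,-0.9,12.1],[0,0,0],0.1],[[60,-0.9,12.1],[0,0,0],0.1],[[60,-0.9,12.1],[0,0,0],0.1]]'
python3 - <<'E'
from h import *
st();tank()
E
```

```text
time_s: 12.48
eef_pos: [0.5912, 0.0717, 0.0294]
eef_rot: [-0.076, 0.652, 0.752, 0.064]
wrist_force: [0.1, 0.1, -1.8]
opening: 0.34
t 12.48 p [0.5912 0.0717 0.0294] stand [-0.1037 -0.0594] x-heading 1.713 z [-0.031  0.196 -0.98 ] F [ 0.1  0.1 -1.8] open 0.34
tank lid slope -0.0366 board front top z 0.0632 605 tilt from edge 0.049
```

```bash
python3 -m jog '[[[6,-0.1,1.2],[0,0,0],0.1],[[12,-0.2,2.4],[0,0,0],0.1],[[18,-0.3,3.6],[0,0,0],0.1],[[22,-0.3,4.5],[0,0,0],0.1],[[26,-0.4,5.3],[0,0,0],0.1],[[28,-0.4,5.7],[0,0,0],0.1],[[28,-0.4,5.7],[0,0,0],0.1],[[28,-0.4,5.7],[0,0,0],0.1]]'
python3 - <<'E'
from h import *
st();p,d=tank()[:2];cv2.imwrite("pics/t5.png",cv2.resize(p[180:320,160:340],None,fx=4,fy=4,interpolation=cv2.INTER_CUBIC)[:,:,::-1])
p,d=camera("wrist");cv2.imwrite("pics/w9.png",p[:,:,::-1])
E
```

```text
time_s: 13.2
eef_pos: [0.5869, 0.0996, 0.0294]
eef_rot: [-0.076, 0.652, 0.752, 0.064]
wrist_force: [-0.0, 0.2, -1.2]
opening: 0.34
t 13.2 p [0.5869 0.0996 0.0294] stand [-0.0754 -0.0595] x-heading 1.712 z [-0.031  0.196 -0.98 ] F [-0.   0.2 -1.2] open 0.34
tank lid slope -0.0365 board front top z 0.0632 439 tilt from edge 0.049
```

View pics/w9.png

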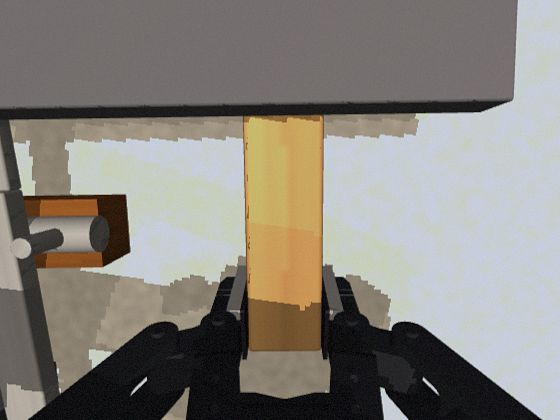

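The packer is sliding in under the edge at (283,115) without touching anything. From here I'll go in small steps and watch the force.

```bash
for i in 1 2 3; do python3 -m jog '[[[1,0,0.2],[0,0,0],0.1],[[2,0,0.4],[0,0,0],0.1],[[2,0,0.4],[0,0,0],0.1]]'; done; python3 -c "
from h import *
st()"
```

```text
time_s: 13.55
eef_pos: [0.5867, 0.1014, 0.0294]
eef_rot: [-0.076, 0.652, 0.751, 0.064]
wrist_force: [-0.0, 1.3, -1.0]
opening: 0.344
time_s: 13.8
eef_pos: [0.5863, 0.1036, 0.0294]
eef_rot: [-0.076, 0.652, 0.752, 0.064]
wrist_force: [0.5, 0.2, -0.8]
opening: 0.34
time_s: 14.05
eef_pos: [0.5859, 0.1059, 0.0294]
eef_rot: [-0.076, 0.652, 0.752, 0.064]
wrist_force: [-0.7, -0.4, -1.6]
opening: 0.343
t 14.05 p [0.5859 0.1059 0.0294] stand [-0.0691 -0.0595] x-heading 1.712 z [-0.031  0.196 -0.98 ] F [-0.7 -0.4 -1.6] open 0.343
```

```bash
for i in 1 2; do python3 -m jog '[[[0.5,0,0.1],[0,0,0],0.1],[[1,0,0.2],[0,0,0],0.1],[[1,0,0.2],[0,0,0],0.1]]'; done
```

```text
time_s: 14.3
eef_pos: [0.5861, 0.1061, 0.0295]
eef_rot: [-0.076, 0.652, 0.752, 0.064]
wrist_force: [-1.2, -4.7, -1.4]
opening: 0.342
time_s: 14.55
eef_pos: [0.5861, 0.1061, 0.0296]
eef_rot: [-0.075, 0.652, 0.752, 0.063]
wrist_force: [-0.8, -6.8, -1.2]
opening: 0.34
```

```bash
python3 -m jog '[[[1,0,0.2],[0,0,0],0.1],[[1.5,0,0.3],[0,0,0],0.1],[[1.5,0,0.3],[0,0,0],0.1],[[1.5,0,0.3],[0,0,0],0.1],[[1.5,0,0.3],[0,0,0],0.1]]'; python3 -c "
from h import *
st();tank()"
```

```text
time_s: 14.97
eef_pos: [0.5863, 0.1062, 0.0297]
eef_rot: [-0.074, 0.652, 0.752, 0.063]
wrist_force: [-1.0, -9.0, 0.4]
opening: 0.344
t 14.97 p [0.5863 0.1062 0.0297] stand [-0.0689 -0.0599] x-heading 1.713 z [-0.03   0.191 -0.981] F [-1.  -9.   0.4] open 0.344
tank lid slope -0.0363 board front top z 0.0632 357 tilt from edge 0.049
```

```bash
python3 -m jog '[[[0.5,0,0.6],[0,0,0],0.1],[[0.3,0,1.1],[0,0,0],0.1],[[0.3,0,1.1],[0,0,0],0.1]]'; python3 -m jog '[[[0,0,0],[0,0,0],0.36],[[0,0,0],[0,0,0],0.4],[[0,0,0],[0,0,0],0.45],[[0,0,0],[0,0,0],0.55],[[0,0,0],[0,0,0],0.6],[[0,0,0],[0,0,0],0.6]]'; python3 -c "
from h import *
st();packer('pics/w10.png');p,R=pose();print(R.inv().apply([*(-EX*.03),.0])*1000,R.inv().apply([0,0,.1])*1000)"
```

```text
time_s: 15.27
eef_pos: [0.5865, 0.1062, 0.029]
eef_rot: [-0.074, 0.652, 0.752, 0.063]
wrist_force: [-0.5, -5.6, 2.6]
opening: 0.343
time_s: 15.77
eef_pos: [0.5864, 0.1064, 0.0289]
eef_rot: [-0.074, 0.652, 0.752, 0.063]
wrist_force: [-0.0, 0.0, -0.3]
opening: 0.602
t 15.77 p [0.5864 0.1064 0.0289] stand [-0.0686 -0.0601] x-heading 1.713 z [-0.029  0.191 -0.981] F [-0.   0.  -0.3] open 0.602
wrist packer stand rect c [-0.0426 -0.0605] [0.0299 0.0857] 89.81 front x 0.0003 z top med/p90 0.0412 0.042
 yaw in stand -0.0028 front face x (mean of 99pct) -0.0002
[-29.43404514   0.39904877  -5.78599576] [ 19.28593206  -0.18344202 -98.12247028]
```

View pics/w10.png

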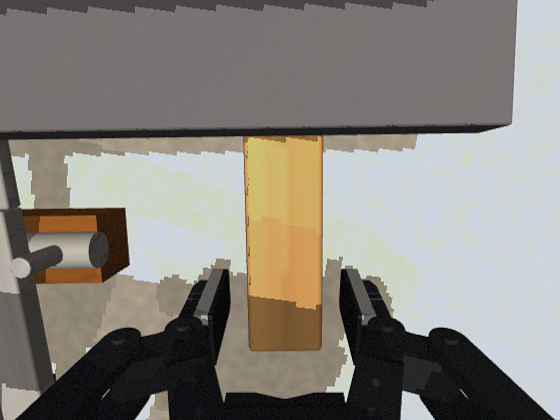

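The packer's rear is at stand x≈−0.085, so its centre is at about −0.0254, its yaw is about 0, and it sits on the bench. I'll back out, then go above the bar grip.

```bash
python3 -m jog '[[[-15,0,-15],[0,0,0],0.6],[[-35,0,-45],[0,0,0],0.7],[[-55,0,-85],[0,0,0],0.8],[[-75,0,-120],[0,0,0],0.9],[[-75,0,-120],[0,0,0],0.9]]'; python3 -c "
from h import *
st();barstep(.084,0,xb=-.225,zb=.015,dz=.09)"
```

```text
time_s: 16.23
eef_pos: [0.6055, 0.0055, 0.1393]
eef_rot: [-0.068, 0.653, 0.752, 0.065]
wrist_force: [2.2, -0.9, -0.0]
opening: 0.901
t 16.23 p [0.6055 0.0055 0.1393] stand [-0.1713 -0.0632] x-heading 1.712 z [-0.017  0.186 -0.982] F [ 2.2 -0.9 -0. ] open 0.901
th 0.084 sw 0 world [ 0.509  -0.11    0.1211] shift [-102.4 -111.7   -2. ] turn [ 0.012 -0.104 -0.015]
```

```bash
python3 -m jog '[[[-25,-28,0],[0,-0.03,0],0.8],[[-50,-56,0],[0,-0.06,0],0.7],[[-75,-84,0],[0.01,-0.1,-0.01],0.6],[[-102,-112,-2],[0.012,-0.104,-0.015],0.6],[[-102,-112,-2],[0.012,-0.104,-0.015],0.6],[[-102,-112,-2],[0.012,-0.104,-0.015],0.6]]'; python3 -c "
from h import *
st();barstep(.084,0,xb=-.225,zb=.015);barstep(.084,0,xb=-.225,zb=.015,dz=.03)
p,d=camera('wrist');cv2.imwrite('pics/w11.png',p[:,:,::-1]);tank()"
```

```text
time_s: 16.73
eef_pos: [0.5078, -0.1108, 0.1211]
eef_rot: [-0.032, 0.651, 0.758, 0.027]
wrist_force: [0.3, 0.6, -0.8]
opening: 0.603
t 16.73 p [ 0.5078 -0.1108  0.1211] stand [-0.271   0.0513] x-heading 1.723 z [-0.013  0.083 -0.996] F [ 0.3  0.6 -0.8] open 0.603
th 0.084 sw 0 world [ 0.509  -0.11    0.0311] shift [-7.   1.4 89.7] turn [-0.    -0.    -0.003]
th 0.084 sw 0 world [ 0.509  -0.11    0.0611] shift [-4.5  1.3 59.8] turn [-0.    -0.    -0.003]
tank lid slope -0.0361 board front top z 0.0635 905 tilt from edge 0.05
```

View pics/w11.png

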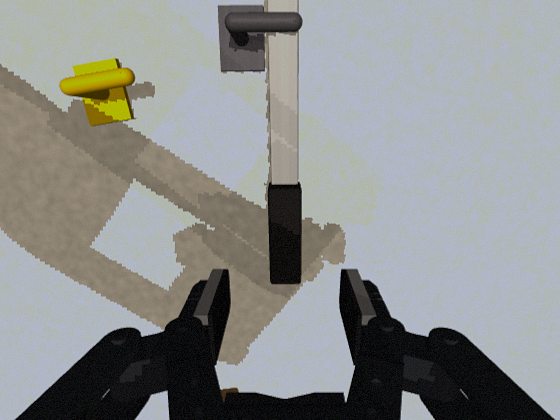

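The grip, around (285,235), is still in line. I'll descend on it, check, then close.

```bash
python3 -m jog '[[[-2,1,30],[0,0,0],0.6],[[-4,1,60],[0,0,0],0.6],[[-6,1,80],[0,0,0],0.5],[[-7,1,89],[0,0,0],0.45],[[-7,1,90],[0,0,0],0.45],[[-7,1,90],[0,0,0],0.4],[[-7,1,90],[0,0,0],0.4]]'; python3 -c "
from h import *
st()"
python3 -m jog '[[[0,0,0],[0,0,0],0.2],[[0,0,0],[0,0,0],0.1],[[0,0,0],[0,0,0],0],[[0,0,0],[0,0,0],0],[[0,0,0],[0,0,0],0]]'; python3 -c "
from h import *
st();b=pose();barstep(.084,0,base=b);barstep(.12,0,base=b)"
```

```text
time_s: 17.42
eef_pos: [0.5114, -0.1089, 0.0324]
eef_rot: [-0.031, 0.649, 0.759, 0.028]
wrist_force: [-0.4, -0.4, 0.2]
opening: 0.396
t 17.42 p [ 0.5114 -0.1089  0.0324] stand [-0.2698  0.0475] x-heading 1.727 z [-0.011  0.082 -0.997] F [-0.4 -0.4  0.2] open 0.396
time_s: 17.83
eef_pos: [0.5119, -0.1092, 0.0331]
eef_rot: [-0.03, 0.649, 0.76, 0.028]
wrist_force: [-2.4, 0.6, 3.0]
opening: 0.241
t 17.83 p [ 0.5119 -0.1092  0.0331] stand [-0.27   0.047] x-heading 1.728 z [-0.009  0.081 -0.997] F [-2.4  0.6  3. ] open 0.241
th 0.084 sw 0 world [ 0.5082 -0.1049  0.0285] shift [ 4.4 -3.   5. ] turn [0.003 0.002 0.001]
th 0.12 sw 0 world [ 0.5082 -0.1045  0.0206] shift [ 4.1 -3.  12.9] turn [0.003 0.038 0.001]
```

```bash
python3 -m jog '[[[0,0,2.5],[0,0.011,0],0],[[0,0,5],[0,0.022,0],0],[[0,0,7.5],[0,0.033,0],0],[[0,0,9.5],[0,0.042,0],0],[[0,0,9.5],[0,0.042,0],0]]'; python3 -c "
from h import *
st();p,d,P,S=tank()
for x0 in np.arange(-.2,-.03,.04):
    m=(d>0)&(abs(S[...,0]-x0)<.01)&(abs(S[...,1]-.05)<.009)&(P[...,2]>.01)&(P[...,2]<.08)
    print(round(x0,3),m.sum(),np.percentile(P[m][:,2],[10,50,90]).round(4) if m.sum() else '')
b=pose()
for sw in (0,.05,.1,.15,.2,.25,.3): barstep(.125,sw,base=b,zb=.016)
"
```

```text
time_s: 18.25
eef_pos: [0.5116, -0.1088, 0.0231]
eef_rot: [-0.047, 0.649, 0.759, 0.042]
wrist_force: [-2.8, -1.9, 4.6]
opening: 0.245
t 18.25 p [ 0.5116 -0.1088  0.0231] stand [-0.2696  0.0472] x-heading 1.727 z [-0.017  0.123 -0.992] F [-2.8 -1.9  4.6] open 0.245
tank lid slope -0.0467 board front top z 0.0664 903 tilt from edge 0.062
-0.2 41 [0.0211 0.0247 0.0273]
-0.16 52 [0.027  0.0288 0.0325]
-0.12 47 [0.0311 0.0344 0.0371]
-0.08 45 [0.0359 0.0395 0.042 ]
-0.04 48 [0.0341 0.0436 0.047 ]
th 0.125 sw 0 world [ 0.5082 -0.1049  0.0234] shift [ 4.4 -2.8  0.3] turn [0.003 0.001 0.   ]
th 0.125 sw 0.05 world [ 0.519  -0.1029  0.0235] shift [4.6 8.2 0.4] turn [ 0.003  0.001 -0.05 ]
th 0.125 sw 0.1 world [ 0.5298 -0.1004  0.0236] shift [ 5.4 19.1  0.4] turn [ 0.003  0.001 -0.1  ]
th 0.125 sw 0.15 world [ 0.5403 -0.0974  0.0238] shift [ 6.8 30.1  0.4] turn [ 0.003  0.001 -0.15 ]
th 0.125 sw 0.2 world [ 0.5507 -0.0938  0.024 ] shift [ 8.7 40.9  0.5] turn [ 0.003  0.001 -0.2  ]
th 0.125 sw 0.25 world [ 0.5609 -0.0898  0.0243] shift [11.2 51.6  0.5] turn [ 0.003  0.001 -0.25 ]
th 0.125 sw 0.3 world [ 0.5709 -0.0852  0.0247] shift [14.2 62.2  0.5] turn [ 0.003  0.001 -0.3  ]
```

The bar's slope is now 0.118, so it is clear below the hook. Swinging right.

```bash
python3 -m jog '[[[0,5.5,0],[0,0,-0.025],0],[[0.2,11,0],[0,0,-0.05],0],[[0.6,16.5,0],[0,0,-0.075],0],[[1,22,0],[0,0,-0.1],0],[[1.7,27.5,0],[0,0,-0.125],0],[[2.4,33,0],[0,0,-0.15],0],[[3.3,38.4,0],[0,0,-0.175],0],[[4.3,43.7,0],[0,0,-0.2],0],[[5.5,49,0],[0,0,-0.225],0],[[6.8,54.4,0],[0,0,-0.25],0],[[8.5,61,0],[0,0,-0.28],0],[[8.5,61,0],[0,0,-0.28],0]]'; python3 -c "
from h import *
st();p,d,P,S=tank();cv2.imwrite('pics/t6.png',cv2.resize(p[180:320,160:340],None,fx=4,fy=4,interpolation=cv2.INTER_CUBIC)[:,:,::-1])
b=pose()
for th in (.125,.1,.08,.06,.04,.02,0): barstep(th,.28,base=b,zb=.016)
"
```

```text
time_s: 19.3
eef_pos: [0.5728, -0.0908, 0.0251]
eef_rot: [-0.038, 0.535, 0.842, 0.048]
wrist_force: [3.3, 0.3, 3.9]
opening: 0.245
t 19.3 p [ 0.5728 -0.0908  0.0251] stand [-0.2614 -0.016 ] x-heading 2.012 z [-0.013  0.122 -0.992] F [3.3 0.3 3.9] open 0.245
tank lid slope -0.0447 board front top z 0.0656 907 tilt from edge 0.059
th 0.125 sw 0.28 world [ 0.567  -0.0871  0.0245] shift [ 5.8 -3.4  1.1] turn [0.005 0.004 0.002]
th 0.1 sw 0.28 world [ 0.567  -0.0873  0.0298] shift [ 6.2 -3.2 -4.2] turn [ 0.012 -0.02   0.002]
th 0.08 sw 0.28 world [ 0.567  -0.0873  0.0341] shift [ 6.6 -3.1 -8.4] turn [ 0.018 -0.04   0.002]
th 0.06 sw 0.28 world [ 0.567  -0.0873  0.0383] shift [  7.2  -2.9 -12.6] turn [ 0.023 -0.059  0.002]
th 0.04 sw 0.28 world [ 0.567  -0.0872  0.0425] shift [  7.7  -2.7 -16.8] turn [ 0.029 -0.078  0.001]
th 0.02 sw 0.28 world [ 0.567  -0.087   0.0468] shift [  8.4  -2.5 -21. ] turn [ 0.034 -0.097  0.001]
th 0 sw 0.28 world [ 0.5669 -0.0867  0.051 ] shift [  9.2  -2.2 -25.1] turn [ 0.04  -0.117  0.001]
```

View pics/t6.png

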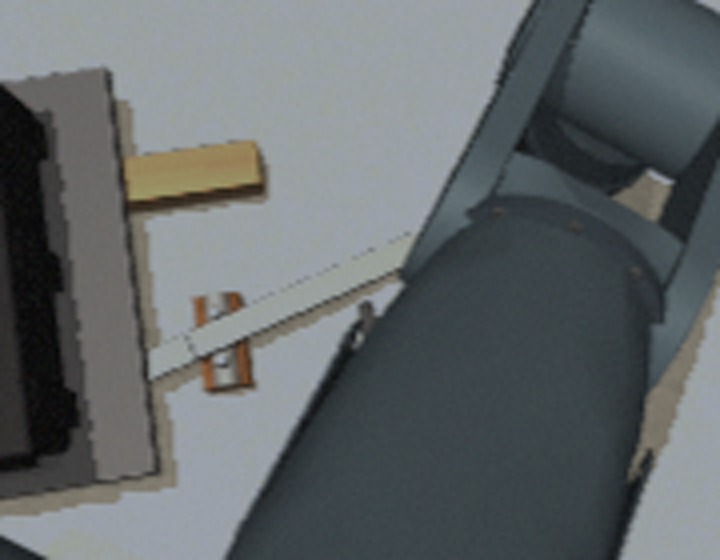

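The bar is clear of the hook, whose tip is at (366,305) in the crop. Now I'll ease the tank down.

```bash
python3 -m jog '[[[0,0,-2],[0.003,-0.009,0],0],[[0,0,-4],[0.006,-0.018,0],0],[[0.5,0,-6],[0.008,-0.027,0],0],[[0.6,0,-8],[0.011,-0.037,0],0],[[0.8,0,-10],[0.014,-0.046,0],0],[[1,0.5,-12],[0.017,-0.055,0],0],[[1.3,0.5,-14],[0.019,-0.064,0],0],[[1.6,0.5,-16],[0.022,-0.073,0],0],[[2,0.7,-18],[0.024,-0.082,0],0],[[2.2,0.8,-19.5],[0.026,-0.09,0],0],[[2.2,0.8,-19.5],[0.026,-0.09,0],0]]'; python3 -c "
from h import *
st();p,d,P,S=tank()
b=pose()
for th in (.04,.02,0,-.02,-.04): barstep(th,.28,base=b,zb=.016)
"
```

```text
time_s: 20.27
eef_pos: [0.5727, -0.091, 0.0452]
eef_rot: [-0.007, 0.537, 0.844, 0.013]
wrist_force: [1.4, -0.6, 4.1]
opening: 0.246
t 20.27 p [ 0.5727 -0.091   0.0452] stand [-0.2616 -0.0159] x-heading 2.009 z [ 0.002  0.029 -1.   ] F [ 1.4 -0.6  4.1] open 0.246
tank lid slope -0.026 board front top z 0.0599 906 tilt from edge 0.036
th 0.04 sw 0.28 world [ 0.567  -0.0872  0.0425] shift [ 5.8 -3.5  2.6] turn [0.003 0.013 0.002]
th 0.02 sw 0.28 world [ 0.567  -0.087   0.0468] shift [ 6.1 -3.4 -1.7] turn [ 0.008 -0.007  0.002]
th 0 sw 0.28 world [ 0.5669 -0.0867  0.051 ] shift [ 6.5 -3.3 -5.9] turn [ 0.014 -0.026  0.001]
th -0.02 sw 0.28 world [ 0.5669 -0.0864  0.0552] shift [  7.   -3.1 -10.1] turn [ 0.019 -0.045  0.001]
th -0.04 sw 0.28 world [ 0.5668 -0.0859  0.0594] shift [  7.5  -2.9 -14.3] turn [ 0.025 -0.064  0.001]
```

```bash
python3 -m jog '[[[0,0,-1],[0.001,-0.005,0],0],[[0,0,-2],[0.003,-0.009,0],0],[[0,0,-3],[0.004,-0.014,0],0],[[0.4,0,-4],[0.006,-0.019,0],0],[[0.4,0,-4],[0.006,-0.019,0],0],[[0.4,0,-4],[0.006,-0.019,0],0]]'; python3 -c "
from h import *
st();p,d,P,S=tank()"; python3 -m jog '[[[0,0,-1],[0.001,-0.005,0],0],[[0,0,-2],[0.003,-0.009,0],0],[[0,0,-3],[0.004,-0.014,0],0],[[0.4,0,-4],[0.006,-0.019,0],0],[[0.4,0,-4],[0.006,-0.019,0],0],[[0.4,0,-4],[0.006,-0.019,0],0]]'; python3 -c "
from h import *
st();p,d,P,S=tank()"
```

```text
time_s: 20.82
eef_pos: [0.5724, -0.0909, 0.0489]
eef_rot: [-0.001, 0.537, 0.844, 0.005]
wrist_force: [3.0, -1.2, 1.9]
opening: 0.243
t 20.82 p [ 0.5724 -0.0909  0.0489] stand [-0.2614 -0.0156] x-heading 2.008 z [ 0.004  0.009 -1.   ] F [ 3.  -1.2  1.9] open 0.243
tank lid slope -0.0233 board front top z 0.0592 893 tilt from edge 0.033
time_s: 21.37
eef_pos: [0.5717, -0.0903, 0.0526]
eef_rot: [0.005, 0.537, 0.844, -0.003]
wrist_force: [0.2, -0.3, -0.3]
opening: 0.243
t 21.37 p [ 0.5717 -0.0903  0.0526] stand [-0.2607 -0.015 ] x-heading 2.009 z [ 0.006 -0.01  -1.   ] F [ 0.2 -0.3 -0.3] open 0.243
tank lid slope -0.023 board front top z 0.059 883 tilt from edge 0.033
```

The tank has settled at about 0.033 on the packer and the bar load has gone. I'll set the grip back by 3 mm so the toe just bears, then release.

```bash
python3 -m jog '[[[0,0,1.5],[-0.002,0.007,0],0],[[-0.3,0,3],[-0.004,0.014,0],0],[[-0.3,0,3],[-0.004,0.014,0],0]]'; python3 -m jog '[[[0,0,0],[0,0,0],0.27],[[0,0,0],[0,0,0],0.32],[[0,0,0],[0,0,0],0.4],[[0,0,0],[0,0,0],0.5],[[0,0,0],[0,0,0],0.6],[[0,0,0],[0,0,0],0.6]]'; python3 -c "
from h import *
st();p,d,P,S=tank()"; python3 -m jog '[[[0,0,-10],[0,0,0],0.6],[[0,0,-35],[0,0,0],0.6],[[0,0,-75],[0,0,0],0.8],[[0,0,-115],[0,0,0],1],[[0,0,-150],[0,0,0],1],[[0,0,-150],[0,0,0],1],[[0,0,-150],[0,0,0],1]]'; python3 -c "
from h import *
st();p,d,P,S=tank();cv2.imwrite('pics/t7.png',cv2.resize(p[180:320,160:340],None,fx=4,fy=4,interpolation=cv2.INTER_CUBIC)[:,:,::-1])
p,d=camera('wrist');cv2.imwrite('pics/w12.png',p[:,:,::-1])"
```

```text
time_s: 21.67
eef_pos: [0.5714, -0.0904, 0.0491]
eef_rot: [-0.001, 0.537, 0.844, 0.003]
wrist_force: [0.3, 2.5, 1.1]
opening: 0.242
time_s: 22.17
eef_pos: [0.5715, -0.0904, 0.0492]
eef_rot: [-0.001, 0.537, 0.844, 0.003]
wrist_force: [-0.2, 0.5, -0.1]
opening: 0.604
t 22.17 p [ 0.5715 -0.0904  0.0492] stand [-0.2608 -0.0147] x-heading 2.009 z [ 0.002  0.006 -1.   ] F [-0.2  0.5 -0.1] open 0.604
tank lid slope -0.0236 board front top z 0.0591 899 tilt from edge 0.033
time_s: 22.8
eef_pos: [0.5729, -0.0919, 0.2031]
eef_rot: [0.003, 0.537, 0.844, 0.004]
wrist_force: [0.2, 0.3, -0.5]
opening: 1.001
t 22.8 p [ 0.5729 -0.0919  0.2031] stand [-0.2624 -0.016 ] x-heading 2.009 z [ 0.009  0.003 -1.   ] F [ 0.2  0.3 -0.5] open 1.001
tank lid slope -0.0234 board front top z 0.0592 894 tilt from edge 0.033
```

View pics/t7.png

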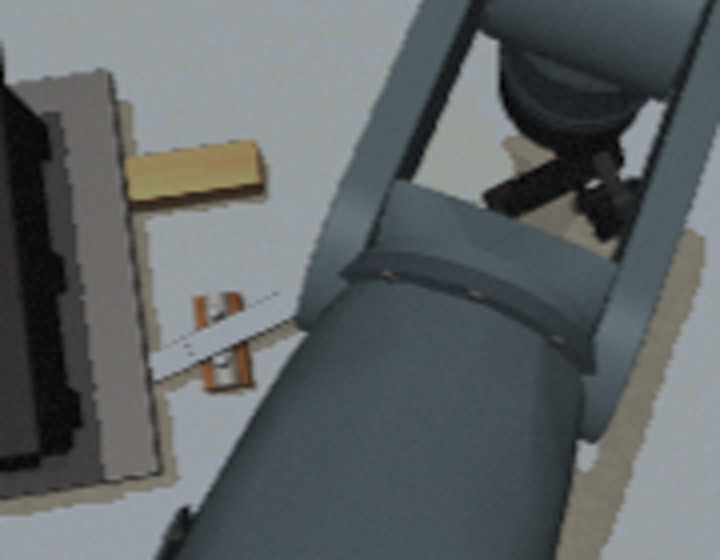

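View pics/w12.png

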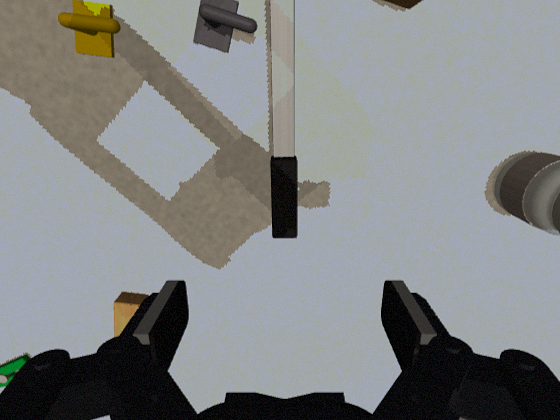

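The bar is free and clear of the hook: its left edge is at u≈270 and the hook's tip at 256. The arm touches nothing. As a last check, I'll measure the packer's pose and the bystanders.

```bash
python3 - <<'E'
from h import *
for n in("top","scene"):
    f=np.load(f"/tmp/{n}0.npz");p,d=camera(n);P=cloud(n,d);S=w2s(P)
    hsv=cv2.cvtColor(p,cv2.COLOR_RGB2HSV)
    m=(hsv[...,0]>8)&(hsv[...,0]<28)&(hsv[...,1]>70)&(d>0)&(P[...,2]>.036)&(P[...,2]<.05)&(abs(S[...,1]+.06)<.04)&(S[...,0]>-.13)&(S[...,0]<.02)
    q=S[m];u,s,vt=np.linalg.svd(q-q.mean(0),full_matrices=False);v=vt[0]*np.sign(vt[0][0])
    print(n,"packer rear x",q[:,0].min(),np.percentile(q[:,0],2),"y",q[:,1].mean(),"yaw",np.arctan2(v[1],v[0]))
    a=f["p"].astype(int)
    for nm,lo,hi in(("thin",(.494,-.328),.07),("jar",(.75,.01),.06),):
        def c(PP,dd):
            mm=(dd>0)&(np.hypot(PP[...,0]-lo[0],PP[...,1]-lo[1])<hi)&(PP[...,2]>.012);return PP[mm].mean(0).round(4),mm.sum()
        print(" ",nm,c(cloud(n,f["d"],f["T"]),f["d"]),c(P,d))
    g0=cv2.cvtColor(f["p"],cv2.COLOR_RGB2HSV)
    def cl(h,dd,PP):
        mm=(h[...,0]>45)&(h[...,0]<75)&(h[...,1]>120)&(dd>0)&(PP[...,2]>.004)&(PP[...,2]<.03)&(PP[...,0]<.48)&(PP[...,1]<-.2)&(PP[...,1]>-.6);return PP[mm].mean(0).round(4),mm.sum()
    print("  clip",cl(g0,f["d"],cloud(n,f["d"],f["T"])),cl(hsv,d,P))
st();print(np.abs(get_obs()["dq"]).max())
E
```

```text
top packer rear x -0.08567373448785444 -0.08444249669093777 y -0.05840055086411147 yaw -0.009743493535624152
  thin (array([ 0.4911, -0.3266,  0.0209]), np.int64(528)) (array([ 0.491 , -0.3265,  0.021 ]), np.int64(526))
  jar (array([0.7752, 0.0109, 0.0717]), np.int64(603)) (array([0.7753, 0.0108, 0.0716]), np.int64(607))
  clip (array([ 0.37  , -0.4381,  0.0101]), np.int64(194)) (array([ 0.3695, -0.4384,  0.0098]), np.int64(192))
scene packer rear x -0.08969549272886349 -0.08654268277266579 y -0.06266138697473778 yaw -0.015158232848699254
  thin (array([ 0.4969, -0.3296,  0.0211]), np.int64(428)) (array([ 0.497 , -0.3299,  0.0209]), np.int64(431))
  jar (array([7.876e-01, 3.000e-04, 7.510e-02]), np.int64(422)) (array([7.875e-01, 5.000e-04, 7.540e-02]), np.int64(419))
  clip (array([ 0.3709, -0.4395,  0.0104]), np.int64(135)) (array([ 0.3711, -0.4396,  0.0102]), np.int64(133))
t 23.0 p [ 0.57   -0.0908  0.1974] stand [-0.2609 -0.0132] x-heading 2.009 z [-0.001  0.007 -1.   ] F [-0.9  1.  -0.2] open 1.005
0.009588095885052174
```

Everything agrees: the packer's rear is at −0.085 to −0.087, so its centre is at about −0.025, and the bystanders have not moved. Handing in.

```bash
python3 -c "
from h import *
print(hand_in())"
```

```text
the job is handed in; nothing more can be done
None
```

The job is done and handed in at 23 s of the 72 s allowed. I don't have the verdict, because the hand-in doesn't report one.

- **Prying up:** I pressed the bar's grip down, swung it left under the hook and let it rise. After I released it, the bar stayed caught and the tank held at about 0.05 rad from the board's edge height.
- **Packer:** I slid the thick plain wooden packer in to the right of the fulcrum until it met the stop rail. The wrist force reached about 9 N when I pressed it home, well under the 25 N limit.
- **Lowering:** I freed the bar, swung it right, clear of the hook, and eased it up. The tank came down slowly onto the packer, and I let go and backed away.

**Last checks:**

| Check | Measured | Needed |
|---|---|---|
| Tank tilt | about 0.033 rad from the board's edge, about 0.028 rad from the lid's slope | 0.027 to 0.042 rad |
| Packer centre, stand x | about −0.025 m | −0.029 to −0.020 m |
| Packer yaw | about 0.01 rad | below 0.12 rad |
| Thin packer, jar and clip | moved under 1 mm | within 25 mm |

- **Disagreements:** The lid-slope tilt read 0.005 to 0.013 rad below the edge reading throughout, and I trusted the edge. While the bar was caught, the lid gave about 0.041 against a required 0.042. The top and scene cameras also differed by 2 to 4 mm in position.
- **Not measured:** I never measured the contact forces on the hook and under the board directly. I inferred them from the bar's pose and the wrist force.

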